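# Gauge the rotor tube sleeves and book them in

## Task

Pick up the barcode scanner and hold it steady, level and squarely facing the barcode on the job card, about 10 cm off, for a good second; then lay it back on its mat. Then take the plug gauge and check each sleeve in the rack where it lies, working from the robot's left to its right: slide the go end fully home, draw it out, turn the gauge round, and press the no-go end in line and lightly (never forcing it) against the mouth for a moment to confirm that it will not enter. Leave the sleeves in their cradles, lay the gauge back on its own mat, and do not disturb the pot, the bottle or the tip box.

Things in the scene. Friction and masses are not known exactly. Their poses are not given: they have to be found in the camera images.
- rack: fixed rack with three V cradles side by side, 65 mm apart. Origin on the bench under its middle. Its x axis is the way the gauge goes in (level, roughly away from the robot); a 70 mm high wall at x = 47 mm stops the sleeves, and the space in front of the mouths is open. Cradles at y = 65 (left as the robot sees it), 0 and -65 mm (right). A lying sleeve's bore axis is 60 mm above the bench; it can slide 4 mm to the wall
- sleeve_left: plain aluminium tube sleeve lying in the left (+y) cradle of the rack, or absent: a straight tube 44 mm outside, 30 mm bore right through, 90 mm long. Origin in the middle of the tube on the bore axis; its x axis is the bore axis and points from the mouth that is open to the gauge towards the stop wall
- sleeve_middle: plain aluminium tube sleeve lying in the middle cradle of the rack, or absent: a straight tube 44 mm outside, 30 mm bore right through, 90 mm long. Origin in the middle of the tube on the bore axis; its x axis is the bore axis and points from the mouth that is open to the gauge towards the stop wall
- sleeve_right: plain aluminium tube sleeve lying in the right (-y) cradle of the rack, or absent: a straight tube 44 mm outside, 30 mm bore right through, 90 mm long. Origin in the middle of the tube on the bore axis; its x axis is the bore axis and points from the mouth that is open to the gauge towards the stop wall
- sleeve_left_mouth (a point): centre of the open mouth of the left sleeve (45 mm from the sleeve's origin along its -x)
- sleeve_middle_mouth (a point): the same for the middle sleeve
- sleeve_right_mouth (a point): the same for the right sleeve
- gauge: double-ended plug gauge, 0.4 kg: grey square handle 70 x 36 x 36 mm, a steel cylinder at each end. The longer, thinner one (+x) is the go end, 27.5 mm across, 55 mm long, nose bevelled 4 mm; the shorter, thicker one (-x) is the no-go end, 33 mm across, 30 mm long. Origin in the middle of the handle's underside; x is along the gauge, whose axis lies 18 mm above that underside
- go_tip (a point): centre of the end face of the go end, 90 mm from the gauge's origin along x, on the axis
- nogo_tip (a point): centre of the end face of the no-go end, 65 mm from the gauge's origin along -x, on the axis
- gauge_mat: thin black mat, 220 (x) x 160 (y) x 3 mm, fixed on the bench, on which the gauge lies; origin at the centre of its underside
- scanner: cordless barcode scanner, 0.22 kg: white handle 36 mm wide, 34 mm tall from x = -95 to 20 mm; grey head 60 mm wide, 44 mm tall from x = 20 to 75 mm. Origin on its underside, on the centre line; x is the way it looks; centre of mass near x = 5 mm. Reads by itself, without a trigger, 40 to 160 mm ahead of its window
- scanner_window (a point): centre of the dark window on the scanner's nose (x = +75 mm, 22 mm above the underside); the beam leaves it along the scanner's x axis
- scanner_mat: a mat just like the gauge mat, on which the scanner lies
- card_stand: fixed stand with the job card, 110 x 120 mm foot, about 115 mm high. Its front (the card) faces along its own -x, towards the robot, leaning back 45 degrees; origin on the bench under its middle
- card_label (a point): centre of the barcode (60 x 36 mm) on the job card, 78 mm above the bench, on the face of the card
- yellow_pot: yellow plastic pot, 100 mm across the rim, 110 mm high; bystander
- bottle: white bottle, 64 mm across, 150 mm high; bystander
- tip_box: blue box of pipette tips, 85 x 120 x 62 mm; bystander
Mind the look-alikes: they are no part of the job. Leave any orange look-alike of the rack alone.

How it is judged:
On the way, in this order (a step that is already met when the one before it is completed fails the run):
1. The scanner looks at the job card's barcode from in front, window 40 to 160 mm off, beam within 14 mm of its centre, within 0.5 rad of the card stand's x axis, steady for one second (x of card_label in the frame of scanner_window between 0.04 and 0.16 m and y of card_label in the frame of scanner_window between -0.014 and 0.014 m and z of card_label in the frame of scanner_window between -0.014 and 0.014 m and x of scanner_window in the frame of card_stand below 0 m and angle between the x axis of scanner and the x axis of card_stand, either way round below 0.5 rad and linear speed of scanner below 0.02 m/s and angular speed of scanner below 0.15 rad/s), for 1 s.
2. The go end is in the left sleeve to within 5 mm of its full 55 mm (x of go_tip in the frame of sleeve_left above 0.005 m and y of go_tip in the frame of sleeve_left between -0.005 and 0.005 m and z of go_tip in the frame of sleeve_left between -0.005 and 0.005 m and angle between the x axis of gauge and the x axis of sleeve_left, either way round below 0.1 rad), for 0.2 s.
3. The no-go end, in line with the bore, is pressed against the mouth of the left sleeve (over 2 N) and does not enter (contact force between gauge and sleeve_left above 2 N and x of nogo_tip in the frame of sleeve_left between -0.049 and -0.041 m and y of nogo_tip in the frame of sleeve_left between -0.005 and 0.005 m and z of nogo_tip in the frame of sleeve_left between -0.005 and 0.005 m and angle between the x axis of gauge and the x axis of sleeve_left, either way round below 0.1 rad), for 0.3 s.
4. The go end is in the middle sleeve to within 5 mm of its full 55 mm (x of go_tip in the frame of sleeve_middle above 0.005 m and y of go_tip in the frame of sleeve_middle between -0.005 and 0.005 m and z of go_tip in the frame of sleeve_middle between -0.005 and 0.005 m and angle between the x axis of gauge and the x axis of sleeve_middle, either way round below 0.1 rad), for 0.2 s.
5. The no-go end, in line with the bore, is pressed against the mouth of the middle sleeve (over 2 N) and does not enter (contact force between gauge and sleeve_middle above 2 N and x of nogo_tip in the frame of sleeve_middle between -0.049 and -0.041 m and y of nogo_tip in the frame of sleeve_middle between -0.005 and 0.005 m and z of nogo_tip in the frame of sleeve_middle between -0.005 and 0.005 m and angle between the x axis of gauge and the x axis of sleeve_middle, either way round below 0.1 rad), for 0.3 s.
6. The go end is in the right sleeve to within 5 mm of its full 55 mm (x of go_tip in the frame of sleeve_right above 0.005 m and y of go_tip in the frame of sleeve_right between -0.005 and 0.005 m and z of go_tip in the frame of sleeve_right between -0.005 and 0.005 m and angle between the x axis of gauge and the x axis of sleeve_right, either way round below 0.1 rad), for 0.2 s.
7. The no-go end, in line with the bore, is pressed against the mouth of the right sleeve (over 2 N) and does not enter (contact force between gauge and sleeve_right above 2 N and x of nogo_tip in the frame of sleeve_right between -0.049 and -0.041 m and y of nogo_tip in the frame of sleeve_right between -0.005 and 0.005 m and z of nogo_tip in the frame of sleeve_right between -0.005 and 0.005 m and angle between the x axis of gauge and the x axis of sleeve_right, either way round below 0.1 rad), for 0.3 s.
At the end, for the whole second after the job is handed in: Gauge and scanner lie at rest on their own mats (origin within 85 mm of the mat's centre along its length and 62 mm across it); every sleeve that is present lies at rest in its cradle (within 12 mm along it, 6 mm across and 5 mm in height) (x of gauge in the frame of gauge_mat between -0.085 and 0.085 m and y of gauge in the frame of gauge_mat between -0.062 and 0.062 m and z of gauge in the frame of gauge_mat below 0.045 m and contact force between gauge and gauge_mat above 0.5 N and linear speed of each of gauge, scanner, sleeve_left, sleeve_middle, sleeve_right below 0.02 m/s and x of scanner in the frame of scanner_mat between -0.085 and 0.085 m and y of scanner in the frame of scanner_mat between -0.062 and 0.062 m and z of scanner in the frame of scanner_mat below 0.045 m and contact force between scanner and scanner_mat above 0.5 N and x of sleeve_left in the frame of rack between -0.012 and 0.012 m and y of sleeve_left in the frame of rack between 0.059 and 0.071 m and z of sleeve_left in the frame of rack between 0.055 and 0.065 m and x of sleeve_middle in the frame of rack between -0.012 and 0.012 m and y of sleeve_middle in the frame of rack between -0.006 and 0.006 m and z of sleeve_middle in the frame of rack between 0.055 and 0.065 m and x of sleeve_right in the frame of rack between -0.012 and 0.012 m and y of sleeve_right in the frame of rack between -0.071 and -0.059 m and z of sleeve_right in the frame of rack between 0.055 and 0.065 m); the robot touches nothing.
It fails at once if The yellow pot, the bottle or the tip box is moved by more than 30 mm (distance of any of yellow_pot, bottle, tip_box from where it was at the start of the episode above 0.03 m).
It fails at once if The gauge is forced against a sleeve with more than 45 N (contact force between gauge and sleeve_left above 45 N or contact force between gauge and sleeve_middle above 45 N or contact force between gauge and sleeve_right above 45 N).
Of sleeve_left, sleeve_middle, sleeve_right only 2 to 3 are there at a start; the rules pass over those that are not, and their reading is None.
At some moment in a run one of gauge, scanner may be knocked a few centimetres aside while the robot is not near it.
It also fails if it takes over 210 s, if anything falls off the work surface, if the arm or the gripper's body presses on something with over 40 N, if the wrist force passes 120 N, or if a joint passes its speed limit or range.

## Robot

A 7-joint arm with a two-finger parallel gripper is mounted at the origin on the work surface. World frame = base frame: x ahead of the robot, y to its left, z up, the work surface at z = 0. Lengths are in m, angles in rad, forces in N, time in s.
With the tool pointing down it reaches from about 0.4 to 0.85 m from the base axis. Payload 10.4 kg.
Tool frame: the origin (TCP) lies at the very end of the fingers, on their centre line; the grasp point (between the pads) lies 19 mm behind it; z points along the fingers, y is the line along which they close (so a half turn about z gives the same grasp; the last joint's range is limited). The gripper opens to 87 mm and grips with 3 to 60 N. Pads are 19 mm wide; open, the fingers measure 117 mm over their backs; the gripper's body (75 mm by 190 mm) begins 51 mm behind the grasp point.
Start: joints at [-1.373, 0.332, -0.065, 1.46, 0.022, 1.35, -0.088], TCP at [0.137, 0.61, 0.223] pointing down, gripper open.
Joint ranges: [-2.6, 2.6], [-0.5, 2.12], [-1.47, 1.34], [0.16, 2.42], [-1.27, 4.41], [0.06, 2.06], [-2.6, 2.6]. Speed limits (rad/s): [2.22, 2.22, 2.79, 2.79, 3.14, 3.14, 3.14].

## Interface

Orientations are given as a unit quaternion [w, x, y, z].
In Python, from station import * gives the robot as it stands.
- The arm moves only by the shell command python3 -m creep 'ROWS' [FORCE]. ROWS is JSON, a list that holds one entry, the list of rows, each a list of 5 numbers: the shift along the tool's x, y, z in mm, then the turn about the tool's z in units of 5 degrees (1.0 is 5 degrees), then the opening, from 0 (shut) to 1 (fully open). In form: [[[x, y, z, roll, grip], ...]]. A call has 1 to 8 rows; each row is the pose to reach, as a shift and turn from the pose commanded when the call began, along the tool's axes at that moment; what a row does not reach only later rows make up. A row lasts 1/8 s, in which the tool goes at most 62.5 mm and 10.7 degrees, less where a joint would pass 70% of its speed; a pose out of reach is approached as far as the arm can. A call with a gripper value outside its range is refused whole. The fingers move at their own pace and stop on an object; FORCE is the grip in N (left out, the last holds). Time passes only in rows, so rows that repeat a pose let the fingers close. It gives the time, the measured TCP pose, the force, the opening and the grip force at its end, in the units of the state.
- sense(): the state, without advancing time (a new reading comes with each control period).
- read_camera(name): name is "scene" or "top" or "wrist"; returns the picture (400x640x3 uint8, blue, green, red); there is no depth.
- camera_params(name): a dict with "camera_matrix" (3x3 intrinsics, pixels), "camera_from_world" (4x4, takes a point from world to camera coordinates); the wrist camera has in their place "mount" (4x4, takes a point from camera to tool coordinates, whose origin is the TCP and whose axes are the flange's). Camera axes: x right, y up, looking along -z (the intrinsics and any distortion apply to the point x, -y, -z); pixel columns grow to the right and rows downward; lengths in m; the calibration is good to about 2 mm. A picture is of the moment at which its call begins: read the wrist's pose just before it. camera_params takes no time and is no camera call.
- close_job(): hands the job in; it is judged then, once.
The state is a dict: "time_s": time; "qpos": joint angles; "qvel": joint speeds; "effort": joint torques, N m; "ee_pos": TCP position; "tool_rot": TCP orientation; "ft_force": force on the tool from outside, world axes, zero at the start; "ft_torque": the same for the moment, N m; "opening": finger opening in m; "gripper_force": force on a finger pad.
Only numpy, scipy, OpenCV 4.12 (cv2) and the standard library are available. Lean on these libraries where they do the work, as an engineer would, in place of code of your own. Each camera call takes 0.05 s, during which the arm holds its last target. There are 200 camera calls.

## Working session

There is one attempt and no reset: what is moved stays moved. The work goes in short steps, Python scripts to look and compute and a shell command to move; the robot and the scene stay as the last step left them, time stands still between calls to the robot, and variables do not carry over. Pictures are saved under pics/ and viewed, at most 14 in all, crops included, and the job is handed in when it is done.

```bash
ls; mkdir -p pics
python3 - <<'E'
from station import *
import cv2
s=sense();print({k:(v if not hasattr(v,'round') else v) for k,v in s.items()})
for n in ("scene","top","wrist"):
    cv2.imwrite(f"pics/{n}0.png",read_camera(n))
    print(n,camera_params(n))
E
```

```text
pics
{'time_s': 0.0, 'qpos': array([-1.37257636,  0.33284956, -0.06470141,  1.46093058,  0.02162288,
        1.34992093, -0.08850492]), 'qvel': array([-3.99562997e-05, -5.60927802e-04, -7.23473798e-04,  8.25511313e-04,
        2.40572716e-04,  1.27195086e-03,  5.91207926e-04]), 'effort': array([-3.87068212e-04, -6.23227072e+01,  2.42221897e-02, -3.89910865e+01,
       -6.16097753e-02,  3.90946702e-02,  1.22771444e-04]), 'ee_pos': array([0.13682136, 0.609441  , 0.22177303]), 'tool_rot': array([-3.36570122e-05,  1.10174737e-01,  9.93911982e-01, -7.05265258e-04]), 'ft_force': array([-0.02276354, -0.38173767, -0.88149458]), 'ft_torque': array([-0.06278619, -0.02912013,  0.02022606]), 'gripper_force': 0.0, 'opening': 0.08705464043870918}
scene {'camera_matrix': array([[498.25738415,   0.        , 317.09874865],
       [  0.        , 498.25738415, 190.69560499],
       [  0.        ,   0.        ,   1.        ]]), 'camera_from_world': array([[-0.35189509,  0.93597783, -0.01073979,  0.17860382],
       [-0.60215308, -0.2175744 ,  0.76816212,  0.30553659],
       [ 0.71664601,  0.27677948,  
[... 362 characters left out ...]
87217,  0.06798891,  0.20748737, -0.58215624],
       [-0.20680581, -0.01699184,  0.97823445, -1.64171863],
       [ 0.        ,  0.        ,  0.        ,  1.        ]])}
wrist {'camera_matrix': array([[346.92688846,   0.        , 316.40487738],
       [  0.        , 346.92688846, 199.98919353],
       [  0.        ,   0.        ,   1.        ]]), 'mount': array([[ 1.56674300e-04,  9.63784744e-01,  2.66681349e-01,
         7.20976663e-02],
       [ 9.99999696e-01, -3.54781596e-04,  6.94682396e-04,
        -1.31282474e-04],
       [ 7.64137930e-04,  2.66681159e-01, -9.63784507e-01,
        -1.61809964e-01],
       [ 0.00000000e+00,  0.00000000e+00,  0.00000000e+00,
         1.00000000e+00]])}
```

View pics/top0.png

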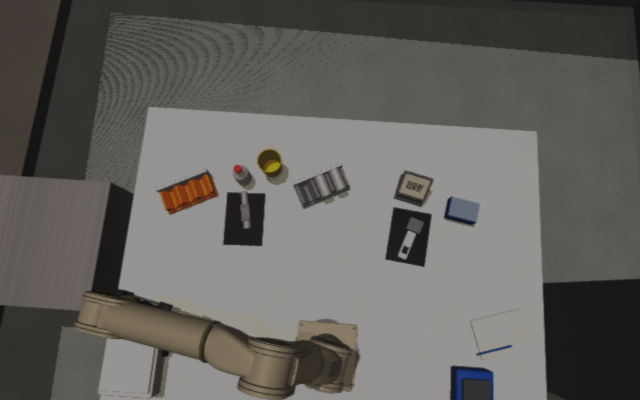

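View pics/scene0.png

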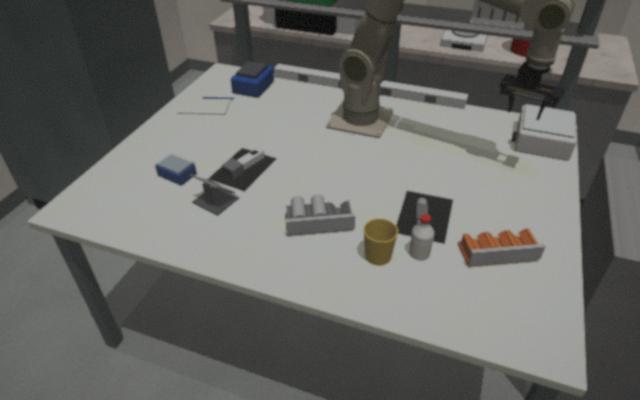

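Top view: grey rack at (322,185), to be taken over the orange look-alike at (188,192). The gauge lies on its mat at (245,215), the scanner on its mat at (409,238) and the card stand is at (414,187). The bystanders are the pot (269,162), bottle (241,174) and tip box (462,210). Other candidates are the white slab at (500,330) and the blue device at (472,385), which are background. Next is one close crop to check these choices.

```bash
cat > h.py <<'E'
from station import *
import numpy as np, cv2
from scipy.spatial.transform import Rotation as R
def T_tool(s):
    q=s['tool_rot']; T=np.eye(4); T[:3,:3]=R.from_quat([q[1],q[2],q[3],q[0]]).as_matrix(); T[:3,3]=s['ee_pos']; return T
def cam(n,s=None):
    p=camera_params(n); K=p['camera_matrix']
    C=np.linalg.inv(p['camera_from_world']) if n!='wrist' else T_tool(s)@p['mount']
    return K,C   # C: world from camera
def unproj(n,px,z,s=None):
    K,C=cam(n,s); px=np.atleast_2d(px).astype(float)
    d=np.c_[(px[:,0]-K[0,2])/K[0,0],-(px[:,1]-K[1,2])/K[1,1],-np.ones(len(px))]@C[:3,:3].T
    return C[:3,3]+d*((z-C[2,3])/d[:,2])[:,None]
def proj(n,P,s=None):
    K,C=cam(n,s); P=np.atleast_2d(P); c=(P-C[:3,3])@C[:3,:3]
    return np.c_[K[0,0]*c[:,0]/-c[:,2]+K[0,2],-K[1,1]*c[:,1]/-c[:,2]+K[1,2]]
def shot(name):
    s=sense(); im=read_camera('wrist'); cv2.imwrite(f'pics/{name}.png',im); return s,im
def toolrel(P,s):  # world point in tool axes, mm, from TCP
    T=T_tool(s); return (np.atleast_2d(P)-T[:3,3])@T[:3,:3]*1000
E
python3 - <<'E'
from h import *
im=cv2.imread('pics/top0.png'); sc=cv2.imread('pics/scene0.png')
def c(i,x,y,w,h,k): return cv2.resize(i[y:y+h,x:x+w],(w*k,h*k),interpolation=cv2.INTER_CUBIC)
a=c(im,290,155,65,60,6); b=c(im,220,180,50,75,6); d=c(im,380,165,60,110,5)
o=np.zeros((560,800,3),np.uint8); o[:360,:390]=a; 
bb=cv2.resize(b,(133,200)); o[360:,:133]=bb; o[:550,395:695]=d
e=c(sc,280,190,80,50,3); o[370:520,140:380]=e
cv2.imwrite('pics/c1.png',np.clip(o*1.4,0,255).astype(np.uint8))
q=lambda p,z: print(p,unproj('top',p,z).round(3).tolist())
q([(245,215),(409,238),(188,192)],0.02); q([(322,185)],0.05); q([(414,187)],0.078)
for roi in ((210,185,60,65),(380,200,60,72)):
    x,y,w,h=roi; g=cv2.cvtColor(im[y:y+h,x:x+w],6); m=(g<60).astype(np.uint8)
    cs,_=cv2.findContours(m,0,2); cc=max(cs,key=cv2.contourArea); p=cc[:,0]+[x,y]
    W=unproj('top',p,0.003)[:,:2]; r=cv2.minAreaRect((W*1000).astype(np.float32)); print(r)
E
```

```text
[(245, 215), (409, 238), (188, 192)] [[0.515, 0.366, 0.02], [0.467, -0.308, 0.02], [0.595, 0.613, 0.02]]
[(322, 185)] [[0.656, 0.059, 0.05]]
[(414, 187)] [[0.666, -0.311, 0.078]]
((502.5003662109375, 371.69683837890625), (215.45457458496094, 155.8916473388672), 2.0865120887756348)
((476.27593994140625, -307.33184814453125), (156.08877563476562, 216.52899169921875), 83.32148742675781)
```

View pics/c1.png

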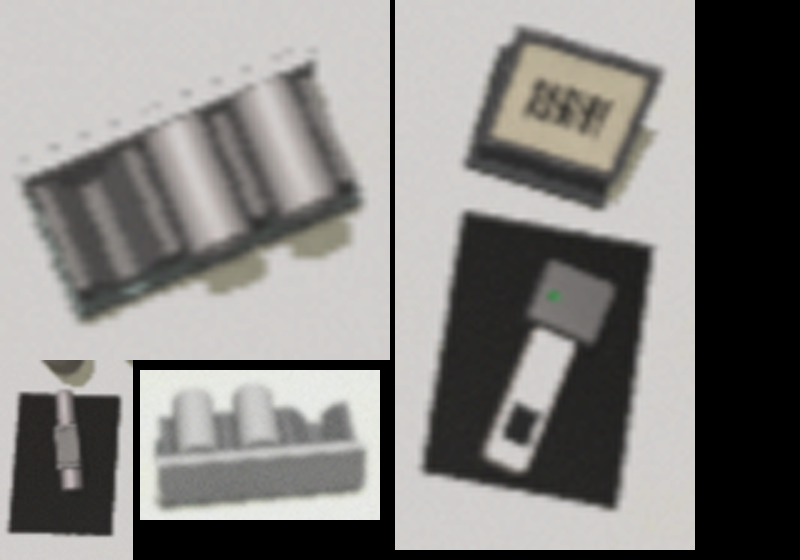

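The crop confirms the grey rack with only the middle and right sleeves present (the left cradle is empty). The gauge's long go end points away from the robot. The scanner (head up-right in the crop) and the card with its barcode both lean about -20°. I'll go over to the scanner via a point above the gauge area.

```bash
cat >> h.py <<'E'
def plan(P,az):  # shift in tool axes mm, roll units for tool-y azimuth az (deg)
    s=sense(); T=T_tool(s); y=T[:3,1]; a=np.degrees(np.arctan2(y[1],y[0]))
    d=(a-az+180)%360-180
    print('shift',toolrel(P,s)[0].round(1).tolist(),'roll units',round(d/5,2),'az now',round(a,2),'t',round(s['time_s'],2),'pos',s['ee_pos'].round(4).tolist(),'tilt',np.degrees(np.arccos(-T[2,2])).round(2))
E
python3 -c "
from h import *
plan([0.45,0.25,0.30],77.4); plan([0.40,-0.25,0.30],70)"
```

```text
shift [-384.3, -282.3, -77.7] roll units -0.01 az now 77.35 t 0.15 pos [0.1368, 0.6096, 0.2219] tilt 0.06
shift [-445.0, -781.1, -77.2] roll units 1.47 az now 77.35 t 0.15 pos [0.1368, 0.6096, 0.2219] tilt 0.06
```

```bash
python3 -m creep '[[[-48,-35,-10,0,1],[-96,-70,-20,0,1],[-144,-106,-30,0,1],[-192,-141,-40,0,1],[-240,-176,-50,0,1],[-288,-211,-60,0,1],[-336,-246,-70,0,1],[-384,-282,-78,0,1]]]'; python3 -c "
from h import *
plan([0.40,-0.25,0.30],70)"
```

```text
time_s: 1.15
ee_pos: [0.4508, 0.2489, 0.301]
tool_rot: [0.0, 0.11, 0.994, 0.0]
ft_force: [0.2, 0.5, -0.2]
opening: 0.087
gripper_force: 0.0
shift [-59.6, -498.0, 0.7] roll units 1.47 az now 77.36 t 1.15 pos [0.4508, 0.2489, 0.301] tilt 0.03
```

```bash
python3 -m creep '[[[-8,-62,0,0.2,1],[-15,-124,0,0.4,1],[-23,-186,0,0.6,1],[-30,-248,0,0.8,1],[-38,-310,0,1,1],[-45,-372,0,1.2,1],[-53,-434,0,1.4,1],[-60,-496,0,1.5,1]]]'
python3 - <<'E'
from h import *
s,im=shot('w1'); plan([0.47,-0.31,0.15],70)
E
```

```text
time_s: 2.15
ee_pos: [0.3989, -0.2485, 0.3005]
tool_rot: [0.0, 0.175, 0.985, 0.0]
ft_force: [1.4, 0.3, -0.2]
opening: 0.0871
gripper_force: 0.0
shift [-87.4, -23.6, 151.2] roll units -0.14 az now 69.31 t 2.2 pos [0.3963, -0.2567, 0.301] tilt 0.15
```

View pics/w1.png

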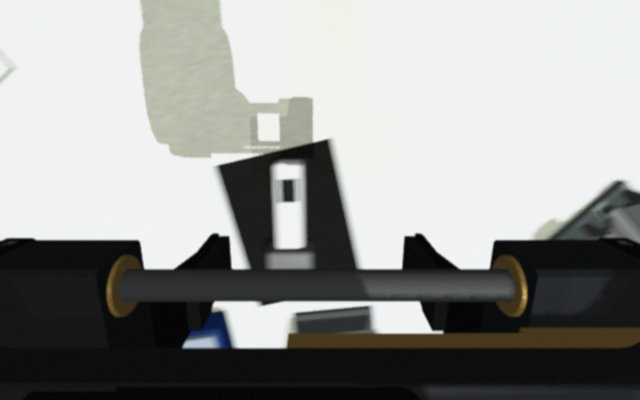

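Run:
```python
from h import *
s,im=shot('w1b'); s,im=shot('w1c')
g=cv2.cvtColor(im,6)
# white handle inside dark mat
roi=g[150:252,235:335]; m=(roi>190).astype(np.uint8)
n,l,st,c=cv2.connectedComponentsWithStats(m); print(st.tolist())
# rows: left/right edge
for r in range(170,250,10):
    x=np.where(g[r,255:325]>150)[0]+255; print(r,x.min(),x.max(),end=' | ')
    print(unproj('wrist',[((x.min()+x.max())/2,r)],0.037,s)[0].round(4).tolist())
cl=np.where(g[150:200,289]>170)[0][:1]+150; print('tail row',cl)
t=cv2.imread('pics/top0.png'); b=t[160:215,385:445].astype(int)
m=((b[...,2]-b[...,0]>15)&(b[...,2]>120)).astype(np.uint8)
cs,_=cv2.findContours(cv2.morphologyEx(m,cv2.MORPH_CLOSE,np.ones((5,5),np.uint8)),0,2); cc=max(cs,key=cv2.contourArea)
r=cv2.minAreaRect(cc); print(r); box=cv2.boxPoints(r)+[385,160]; print(box.round(1).tolist())
for z in (0.04,0.078,0.11): print(z,unproj('top',box,z).round(3).tolist())
```

```text
[[0, 0, 100, 102, 7809], [0, 2, 30, 11, 192], [49, 14, 28, 84, 1794], [0, 53, 16, 49, 405]]
170 283 311 | [0.3954, -0.2788, 0.037]
180 283 311 | [0.4072, -0.2835, 0.037]
190 284 311 | [0.4194, -0.2876, 0.037]
200 284 311 | [0.4316, -0.2924, 0.037]
210 285 311 | [0.4442, -0.2967, 0.037]
220 285 312 | [0.457, -0.3011, 0.037]
230 286 312 | [0.4701, -0.3055, 0.037]
240 286 312 | [0.4831, -0.3107, 0.037]
tail row [165]
((29.5, 26.000001907348633), (24.349536895751953, 19.289892196655273), 18.43494987487793)
[[399.9, 191.3], [406.0, 173.0], [429.1, 180.7], [423.0, 199.0]]
0.04 [[0.654, -0.261, 0.04], [0.733, -0.284, 0.04], [0.707, -0.38, 0.04], [0.628, -0.356, 0.04]]
0.078 [[0.644, -0.255, 0.078], [0.722, -0.277, 0.078], [0.696, -0.371, 0.078], [0.619, -0.348, 0.078]]
0.11 [[0.636, -0.25, 0.11], [0.712, -0.271, 0.11], [0.687, -0.363, 0.11], [0.611, -0.341, 0.11]]
```

The wrist view shows the scanner handle running down the image at about x=298, with the tail at row 164. That puts its origin at about (0.478, -0.309), yaw -20°, matching the top view. The stand's yaw is about -15°, and the label is at about (0.67, -0.313).

```bash
python3 -c "
from h import *
plan([0.480,-0.310,0.09],70); print(unproj('top',[(414.5,186.2)],.078))"
```

```text
shift [-97.6, -28.0, 210.5] roll units -0.1 az now 69.48 t 2.3 pos [0.3984, -0.2496, 0.3005] tilt 0.01
[[ 0.66940589 -0.31263669  0.078     ]]
```

```bash
python3 -m creep '[[[-24,-7,50,-0.1,1],[-49,-14,100,-0.1,1],[-73,-21,150,-0.1,1],[-98,-28,210,-0.1,1],[-98,-28,210,-0.1,1],[-98,-28,210,-0.1,1]]]'
python3 - <<'E'
from h import *
s,im=shot('w2'); plan([0.480,-0.310,0.008],70)
# predicted handle edges at tail, for check
d=np.array([.9397,-.342,0]);n=np.array([.342,.9397,0]);o=np.array([.478,-.309,.037])
print(proj('wrist',[o-.095*d+.018*n,o-.095*d-.018*n,o-.05*d+.018*n,o-.05*d-.018*n],s).round())
g=cv2.cvtColor(im,6)
for r in range(60,200,20): x=np.where(g[r,200:440]>150)[0]+200; print(r,x.min() if len(x) else 0,x.max() if len(x) else 0)
E
```

```text
time_s: 3.05
ee_pos: [0.4822, -0.3062, 0.0912]
tool_rot: [-0.0, 0.171, 0.985, 0.0]
ft_force: [0.2, -0.5, -0.1]
opening: 0.087
gripper_force: 0.0
shift [1.5, -4.5, 84.3] roll units 0.07 az now 70.37 t 3.1 pos [0.4827, -0.3063, 0.0923] tilt 0.14
[[342.  58.]
 [280.  57.]
 [340. 136.]
 [281. 136.]]
60 200 439
80 280 439
100 280 439
120 281 439
140 282 439
160 284 439
180 284 439
```

View pics/w2.png

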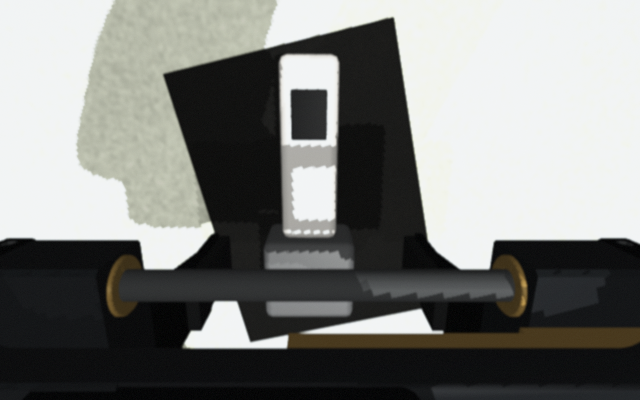

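The close view confirms the handle at columns 280–338 with its tail at row 54, as predicted to within 2 px. I'll descend and grasp.

```bash
python3 -m creep '[[[1,-6,30,0,1],[1,-6,60,0,1],[1,-6,84,0,1],[1,-6,84,0,1],[1,-6,84,0,0.3],[1,-6,84,0,0.2],[1,-6,84,0,0.2],[1,-6,84,0,0.2]]]' 30; python3 -c "
from h import *
plan([0.480,-0.310,0.061],73)"
```

```text
time_s: 4.1
ee_pos: [0.4793, -0.3119, 0.0068]
tool_rot: [0.0, 0.171, 0.985, 0.0]
ft_force: [-0.1, 0.0, -0.2]
opening: 0.0552
gripper_force: 0.0
shift [-0.1, 2.0, -54.2] roll units -0.53 az now 70.35 t 4.1 pos [0.4793, -0.3119, 0.0068] tilt 0.02
```

```bash
python3 -m creep '[[[0,0,0,0,0.2],[0,0,0,0,0.2],[0,0,0,0,0.2],[0,0,0,0,0.2]]]' 30
```

```text
time_s: 4.6
ee_pos: [0.4791, -0.3117, 0.0065]
tool_rot: [-0.0, 0.171, 0.985, 0.0]
ft_force: [0.5, 0.7, 1.1]
opening: 0.0358
gripper_force: 30.0
```

```bash
python3 -m creep '[[[0,0,-15,0,0.2],[0,0,-30,0,0.2],[0,0,-53,0,0.2],[0,0,-53,0,0.2]]]' 30; python3 -c "
from h import *
plan([0.5024,-0.2672,0.0595],74.8)"
```

```text
time_s: 5.1
ee_pos: [0.4802, -0.3127, 0.0617]
tool_rot: [0.002, 0.171, 0.985, -0.0]
ft_force: [0.3, 0.6, -2.0]
opening: 0.0358
gripper_force: 30.0
shift [-5.6, 50.3, 2.2] roll units -0.89 az now 70.34 t 5.1 pos [0.4802, -0.3127, 0.0617] tilt 0.21
```

```bash
python3 -m creep '[[[-2,15,0,-0.3,0.2],[-4,32,1,-0.6,0.2],[-5.6,50,1,-0.9,0.2],[-5.6,50,1,-0.9,0.2],[-5.6,50,1,-0.9,0.2],[-5.6,50,1,-0.9,0.2]]]' 30
python3 - <<'E'
from h import *
plan([0.5024,-0.2672,0.0595],74.8)
im=read_camera('top'); sc=read_camera('scene'); s=sense()
T=T_tool(s); x=-T[:3,0]; w=s['ee_pos']+.073*x+[0,0,.0185]
print('window',w.round(4),'beam end',proj('top',[w,w+.1*x]).round(1).tolist(), proj('scene',[w,w+.1*x]).round(1).tolist())
c=cv2.resize(im[150:280,360:470],(660,780)[:2] if 0 else (507,600),interpolation=cv2.INTER_CUBIC)
d=cv2.resize(sc[140:240,150:240],(290,322),interpolation=cv2.INTER_CUBIC)
o=np.zeros((600,800,3),np.uint8); o[:,:507]=c; o[:322,510:]=d
cv2.imwrite('pics/c2.png',o)
E
```

```text
time_s: 5.85
ee_pos: [0.5007, -0.2674, 0.0585]
tool_rot: [-0.0, 0.132, 0.991, -0.0]
ft_force: [0.0, -0.9, -2.0]
opening: 0.0358
gripper_force: 30.0
shift [-1.5, 0.6, -1.0] roll units -0.01 az now 74.77 t 5.85 pos [0.5007, -0.2674, 0.0585] tilt 0.02
window [ 0.5713 -0.2864  0.077 ] beam end [[407.2, 209.7], [414.4, 186.7]] [[232.9, 166.7], [212.2, 181.5]]
```

View pics/c2.png

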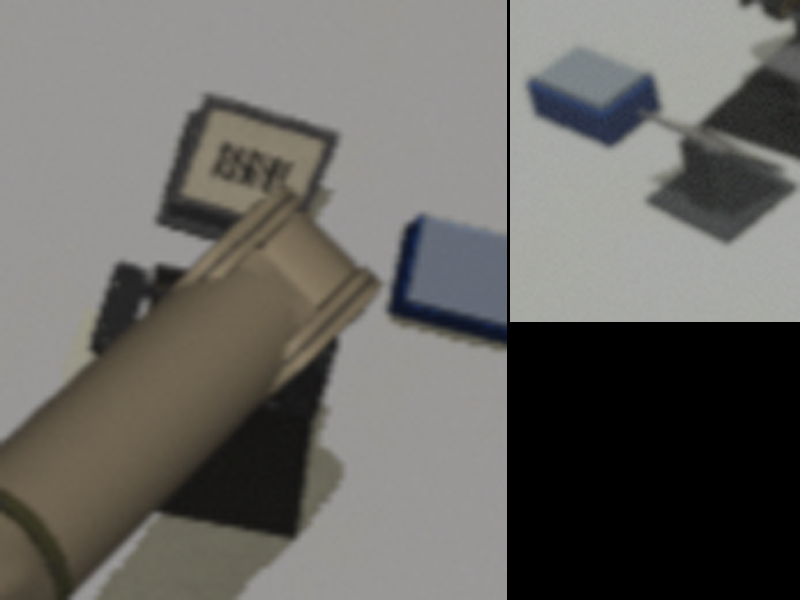

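The barcode centre sits at (414.2, 185.8) in the top image, and the beam end projects to (414.4, 186.7), so it is aligned. I'll hold for about 1.6 s.

```bash
python3 -m creep '[[[0,0,0,0,0.2],[0,0,0,0,0.2],[0,0,0,0,0.2],[0,0,0,0,0.2],[0,0,0,0,0.2],[0,0,0,0,0.2],[0,0,0,0,0.2],[0,0,0,0,0.2]]]' 30; python3 -m creep '[[[0,0,0,0,0.2],[0,0,0,0,0.2],[0,0,0,0,0.2],[0,0,0,0,0.2],[0,0,0,0,0.2],[0,0,0,0,0.2]]]' 30;python3 -c "
from h import *
plan([0.476,-0.309,0.0615],70)"
```

```text
time_s: 6.95
ee_pos: [0.5012, -0.2666, 0.0585]
tool_rot: [0.0, 0.132, 0.991, 0.0]
ft_force: [0.6, -0.1, -2.0]
opening: 0.0353
gripper_force: 30.0
time_s: 7.7
ee_pos: [0.5012, -0.2666, 0.0585]
tool_rot: [0.0, 0.132, 0.991, 0.0]
ft_force: [0.6, 0.3, -1.1]
opening: 0.0359
gripper_force: 30.0
shift [13.3, -47.5, -3.0] roll units 0.97 az now 74.85 t 7.7 pos [0.5012, -0.2666, 0.0585] tilt 0.01
```

```bash
python3 -m creep '[[[5,-16,0,0.3,0.2],[9,-32,0,0.6,0.2],[13,-47,0,0.9,0.2],[13,-47,0,0.9,0.2],[13,-47,20,0.9,0.2],[13,-47,35,0.9,0.2],[13,-47,46,0.9,0.2],[13,-47,51,0.9,0.2]]]' 30; python3 -m creep '[[[0,0,0,0,0.2],[0,0,0,0,0.2],[0,0,0,0,0.6],[0,0,0,0,0.9],[0,0,0,0,0.9],[0,0,0,0,0.9],[0,0,0,0,0.9],[0,0,0,0,0.9]]]' 30
```

```text
time_s: 8.7
ee_pos: [0.476, -0.3083, 0.0064]
tool_rot: [-0.001, 0.171, 0.985, 0.0]
ft_force: [-1.5, 0.6, 12.1]
opening: 0.0359
gripper_force: 30.0
time_s: 9.7
ee_pos: [0.4763, -0.3086, 0.0075]
tool_rot: [-0.0, 0.171, 0.985, 0.0]
ft_force: [0.1, 0.6, 0.3]
opening: 0.0768
gripper_force: 0.0
```

```bash
python3 -m creep '[[[0,0,-40,0,0.9],[0,0,-90,0,1],[0,0,-150,0,1],[0,0,-210,0,1],[0,0,-260,0,1],[0,0,-290,0,1]]]' 30; python3 -c "
from h import *
plan([0.67,0.06,0.30],110)"
```

```text
time_s: 10.45
ee_pos: [0.4766, -0.3091, 0.3001]
tool_rot: [0.001, 0.171, 0.985, -0.0]
ft_force: [0.0, -0.3, -0.4]
opening: 0.0871
gripper_force: 0.0
shift [-58.0, 412.7, 0.4] roll units -7.93 az now 70.34 t 10.45 pos [0.4766, -0.3091, 0.3001] tilt 0.15
```

```bash
python3 -m creep '[[[-8,59,0,-1.1,1],[-17,118,0,-2.2,1],[-25,177,0,-3.4,1],[-33,236,0,-4.5,1],[-41,295,0,-5.7,1],[-50,354,0,-6.8,1],[-58,412,0,-8,1],[-58,412,0,-8,1]]]' 30; python3 -m creep '[[[0,0,0,0,1],[0,0,0,0,1]]]';python3 - <<'E'
from h import *
s,im=shot('w3'); plan([0.67,0.06,0.30],110)
E
```

```text
time_s: 11.45
ee_pos: [0.6704, 0.0661, 0.2956]
tool_rot: [-0.001, -0.181, 0.983, 0.001]
ft_force: [0.5, -0.4, -0.1]
opening: 0.0871
gripper_force: 0.0
time_s: 11.7
ee_pos: [0.6693, 0.0582, 0.298]
tool_rot: [0.0, -0.175, 0.984, -0.0]
ft_force: [0.7, 0.4, -0.4]
opening: 0.0874
gripper_force: 0.0
shift [-1.3, 1.3, -2.0] roll units 0.04 az now 110.21 t 11.75 pos [0.6693, 0.0583, 0.298] tilt 0.03
```

View pics/w3.png

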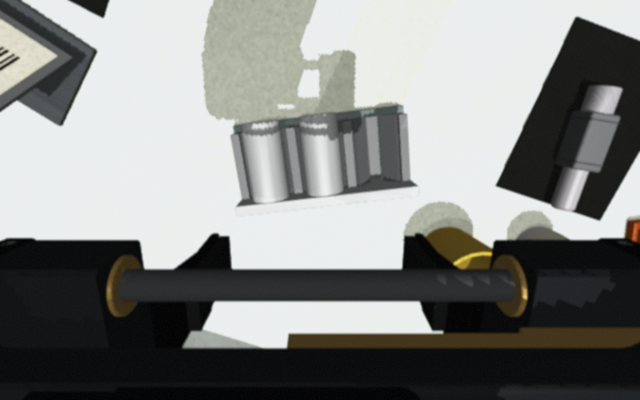

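The wrist view shows the rack from above: the right sleeve runs (262,122)→(268,203), the middle one (318,117)→(328,195), and the left cradle is empty. The gauge lies at (588,145), with the short thick end nearer the robot. I'll fit the rack pose with an overlay.

Run:
```python
from h import *
s=sense(); im=cv2.imread('pics/w3.png')
g=cv2.cvtColor(im,6)
A=unproj('wrist',[(262,128),(268,200),(319,120),(329,193)],.075,s); print(A.round(4).tolist())
for r in (140,150,160,170,180): print(r,g[r,238:352].tolist())
c=cv2.resize(im[100:220,225:425],(800,480),interpolation=cv2.INTER_CUBIC); cv2.imwrite('pics/c3.png',c)
np.save('s3.npy',s,allow_pickle=True)
```

```text
[[0.6458, -0.0143, 0.075], [0.7209, 0.0171, 0.075], [0.6164, 0.0409, 0.075], [0.6888, 0.08, 0.075]]
140 [140, 110, 81, 82, 98, 117, 134, 148, 155, 163, 170, 178, 184, 187, 193, 197, 202, 207, 212, 214, 220, 221, 220, 220, 220, 220, 219, 216, 212, 204, 200, 198, 195, 191, 185, 180, 175, 167, 159, 150, 140, 127, 110, 91, 83, 86, 90, 92, 101, 120, 143, 149, 148, 147, 148, 149, 147, 132, 97, 80, 83, 79, 82, 96, 114, 129, 143, 151, 161, 166, 171, 179, 184, 187, 194, 200, 208, 214, 220, 224, 229, 231, 230, 228, 227, 223, 220, 216, 209, 202, 191, 176, 155, 151, 151, 148, 150, 154, 148, 136, 112, 91, 88, 89, 90, 109, 141, 154, 156, 155, 157, 156, 155, 145]
150 [150, 152, 134, 98, 75, 85, 104, 123, 138, 151, 160, 168, 174, 180, 185, 190, 196, 202, 207, 211, 214, 220, 224, 225, 223, 222, 223, 223, 220, 214, 206, 201, 197, 195, 192, 186, 181, 174, 168, 161, 152, 144, 133, 116, 97, 79, 81, 87, 92, 96, 116, 141, 148, 151, 151, 150, 150, 150, 137, 111, 88, 82, 84, 86, 93, 111, 128, 141, 152, 160, 168, 173, 177, 185, 188, 194, 200, 208, 215, 220, 226, 230, 232, 231, 230, 228, 225, 222, 217, 209, 20
[... 1089 characters left out ...]
 236, 234, 230, 228, 223, 216, 207, 199, 194, 190, 189, 183, 180, 173, 166, 157, 145, 128, 105, 89, 88, 85, 85, 107, 143, 157, 158, 157, 158]
180 [197, 162, 150, 150, 151, 152, 151, 141, 111, 79, 84, 101, 120, 140, 156, 167, 173, 178, 184, 190, 194, 201, 207, 214, 222, 227, 230, 232, 233, 231, 229, 226, 220, 213, 205, 199, 193, 191, 188, 185, 180, 173, 166, 158, 151, 142, 131, 117, 97, 82, 81, 87, 88, 92, 109, 135, 148, 151, 151, 151, 150, 150, 137, 107, 83, 80, 83, 90, 103, 121, 138, 149, 161, 170, 174, 179, 183, 189, 195, 200, 208, 218, 226, 230, 233, 236, 237, 235, 231, 228, 224, 216, 209, 201, 194, 191, 188, 184, 179, 172, 165, 155, 143, 126, 107, 88, 85, 87, 84, 106, 142, 157, 155, 157]
```

View pics/c3.png

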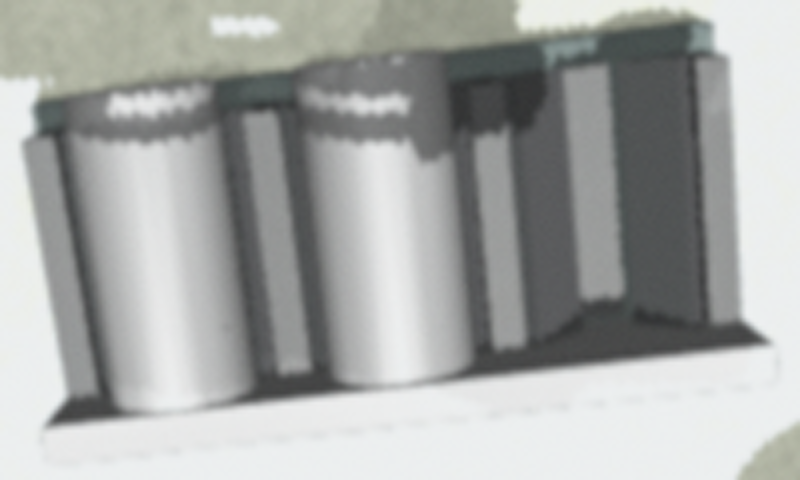

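```bash
cat > fit.py <<'E'
from h import *
from scipy.optimize import least_squares
s=np.load('s3.npy',allow_pickle=True).item()
K,C=cam('wrist',s); Cc=C[:3,3]
rows=[150,160,170,180]
obs={-.065:[[242,283.5],[244,285],[246,286.3],[247.5,288]],0.:[[299,341],[300.5,342],[302,343],[303,344.5]]}
def sil(p,y):
    u=np.array([np.cos(p[2]),np.sin(p[2]),0]); v=np.array([-u[1],u[0],0]); A=np.array([p[0],p[1],.06])+y*v
    w=Cc-A; w=w-u*(w@u); D=np.linalg.norm(w); w/=D; q=np.cross(u,w); a=np.arccos(.022/D)
    L=[]
    for sg in (1,-1):
        P=A+.022*(np.cos(a)*w+sg*np.sin(a)*q); L.append(proj('wrist',[P-.03*u,P+.03*u],s))
    L.sort(key=lambda l:l[0,0]); return L
def res(p):
    r=[]
    for y,o in obs.items():
        for k,l in enumerate(sil(p,y)):
            f=np.interp
            for i,row in enumerate(rows):
                t=(row-l[0,1])/(l[1,1]-l[0,1]); r.append(l[0,0]+t*(l[1,0]-l[0,0])-o[i][k])
    u=np.array([np.cos(p[2]),np.sin(p[2]),0]); v=np.array([-u[1],u[0],0])
    l=proj('wrist',[np.array([p[0],p[1],.07])+.047*u+y*v for y in(-.08,.08)],s)
    for x,yy in ((236.2,206.2),(327,196.2),(418,186.2)): r.append(np.interp(x,l[:,0],l[:,1]) - yy)
    return np.array(r)
if __name__=='__main__':
    o=least_squares(res,[.66,.05,.4]); p=o.x; print(p.round(4),np.degrees(p[2]),res(p).round(1).tolist())
    u=np.array([np.cos(p[2]),np.sin(p[2]),0]); v=np.array([-u[1],u[0],0])
    th=np.linspace(0,2*np.pi,60)
    for y in (0,-.065):
        for x in (-.045,.045):
            P=np.array([p[0],p[1],.06])+x*u+y*v+.022*(np.cos(th)[:,None]*v+np.sin(th)[:,None]*[0,0,1]); q=proj('wrist',P,s); print(y,x,'rows',q[:,1].min().round(1),q[:,1].max().round(1))
    np.save('rack.npy',p)
    # top-cam check: rack/sleeve points
    for y in (0,-.065): print(proj('top',[np.array([p[0],p[1],.06])+x*u+y*v for x in(-.045,.045)]).round(1).tolist())
E
python3 fit.py
```

```text
[0.6535 0.0566 0.5048] 28.92068171184178 [0.7, 0.7, 0.8, 1.4, -1.5, -1.2, -0.7, -0.6, 1.3, 1.4, 1.6, 2.2, -1.9, -1.6, -1.2, -1.4, 0.0, 0.0, -0.1]
0 -0.045 rows 112.4 118.7
0 0.045 rows 187.4 198.0
-0.065 -0.045 rows 121.3 127.7
-0.065 0.045 rows 195.1 206.3
[[327.2, 194.7], [317.9, 175.3]]
[[341.7, 188.2], [332.3, 168.8]]
```

Run:
```python
from h import *
s=np.load('s3.npy',allow_pickle=True).item()
def line(n,img,x0,x1,guess,half,sign,z):
    g=cv2.GaussianBlur(cv2.cvtColor(img,6),(3,3),0).astype(float); P=[]
    for x in range(x0,x1):
        y0=guess(x); ys=np.arange(int(y0-half),int(y0+half)+1); d=sign*(g[ys+1,x]-g[ys-1,x])
        k=d.argmax()
        if 0<k<len(ys)-1 and d[k]>12:
            a=d[k-1]-2*d[k]+d[k+1]; P.append((x,ys[k]+.5*(d[k-1]-d[k+1])/a if a else ys[k]))
    P=np.array(P); m=np.ones(len(P),bool)
    for _ in range(4):
        c=np.polyfit(P[m,0],P[m,1],1); r=P[:,1]-np.polyval(c,P[:,0]); m=abs(r)<max(.3,2*np.median(abs(r)))
    W=unproj(n,[(x,np.polyval(c,x)) for x in (x0,x1)],z,s); d=W[0]-W[1]
    print(n,m.sum(),len(P),c.round(4),'yaw',(np.degrees(np.arctan2(d[1],d[0]))-90).round(2),'std',r[m].std().round(2),W[:,:2].round(4).tolist())
top=cv2.imread('pics/top0.png'); w=cv2.imread('pics/w3.png')
line('top',top,305,346,lambda x:207.5-(x-304)*.403,3,1,.03)   # front bottom edge
line('top',top,296,340,lambda x:184.5-(x-294)*.385,3,-1,.07)  # wall top
line('wrist',w,240,415,lambda x:206.2-(x-236)*.11,4,1,.07)
line('wrist',w,240,400,lambda x:126-(x-236)*.125,5,-1,.03)
# silhouette-only fit
import fit; from scipy.optimize import least_squares
for f in (lambda p:fit.res(p)[:-3],): 
    p=least_squares(f,[.66,.05,.5]).x; print('sil only',p.round(4),np.degrees(p[2]),f(p).round(1).tolist())
```

```text
top 35 41 [ -0.4221 336.7575] yaw 27.36 std 0.12 [[0.5591, 0.122], [0.6434, -0.0409]]
top 33 42 [ -0.4214 308.2486] yaw 27.61 std 0.14 [[0.6495, 0.1639], [0.7398, -0.0088]]
wrist 119 175 [-1.146000e-01  2.334078e+02] yaw -153.0 std 0.09 [[0.7406, -0.0117], [0.6477, 0.1706]]
wrist 118 132 [-1.257000e-01  1.534701e+02] yaw -152.82 std 0.66 [[0.6548, -0.0466], [0.5664, 0.1258]]
sil only [1.6072 0.5871 0.5077] 29.086674424087867 [0.6, 0.7, 0.8, 1.5, -1.6, -1.2, -0.7, -0.6, 1.2, 1.4, 1.6, 2.3, -2.0, -1.6, -1.2, -1.3]
```

Run:
```python
from h import *
import fit; from scipy.optimize import least_squares
a=np.radians(27.2)
p=least_squares(lambda q:fit.res([q[0],q[1],a]),[.65,.05]).x; r=fit.res([*p,a]); print(p.round(4),r.round(1).tolist())
u=np.array([np.cos(a),np.sin(a)]);v=np.array([-u[1],u[0]])
print('u,v',p@u,p@v,'mouth mid',p-.045*u,'right',p-.045*u-.065*v); np.save('rack.npy',[*p,a])
# gauge from w3: dump view coordinates
s=np.load('s3.npy',allow_pickle=True).item()
print(unproj('wrist',[(602,97),(588,145),(568,190)],.03,s).round(3).tolist())
plan([0.56,0.37,0.30],93)
```

```text
[0.6532 0.0567] [1.3, 1.1, 0.9, 1.2, -1.0, -1.0, -0.9, -1.1, 1.7, 1.6, 1.4, 1.7, -1.7, -1.6, -1.6, -2.0, -1.9, -0.1, 2.0]
u,v 0.6069091218248545 -0.24816458306568784 mouth mid [0.61320669 0.03612585] right [ 0.64291806 -0.02168621]
[[0.477, 0.348, 0.03], [0.532, 0.363, 0.03], [0.59, 0.37, 0.03]]
shift [-5.1, 330.3, -2.0] roll units 3.44 az now 110.21 t 11.75 pos [0.6693, 0.0583, 0.298] tilt 0.03
```

```bash
python3 -m creep '[[[-5,55,0,0.4,1],[-5,110,0,0.8,1],[-5,165,0,1.2,1],[-5,220,0,1.6,1],[-5,275,0,2,1],[-5,325,0,2,1],[-5,325,0,2,1],[-5,325,0,2,1]]]' 30
python3 - <<'E'
from h import *
shot('x'); s,im=shot('w4'); np.save('s4.npy',s,allow_pickle=True); plan([0.53,0.363,0.1],101)
E
```

```text
time_s: 12.75
ee_pos: [0.5617, 0.3649, 0.2979]
tool_rot: [0.0, -0.089, 0.996, -0.0]
ft_force: [-0.1, -0.8, 0.2]
opening: 0.087
gripper_force: 0.0
shift [32.0, 4.5, 198.0] roll units -0.16 az now 100.18 t 12.85 pos [0.5622, 0.3642, 0.298] tilt 0.04
```

View pics/w4.png

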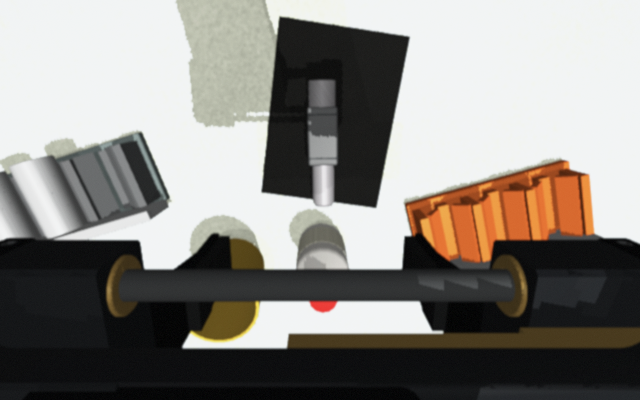

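The wrist view shows the gauge on its mat: no-go end (322,80–107), handle (323,107–165), go end (323,165–206). The bottle is just past the go tip at (322,250) and the pot at (232,290).

Run:
```python
from h import *
s=np.load('s4.npy',allow_pickle=True).item(); im=cv2.imread('pics/w4.png'); g=cv2.cvtColor(im,6)
for r in (85,95,115,125,140,150,158,175,190): print(r,g[r,300:346].tolist())
print('col322',g[70:215,322].tolist())
W=unproj('wrist',[(322.5,107),(323,165)],.039,s); print(W.round(4).tolist(),W.mean(0))
```

```text
85 [26, 27, 27, 25, 27, 24, 23, 27, 49, 70, 82, 89, 92, 95, 99, 102, 106, 107, 111, 112, 117, 121, 121, 118, 116, 113, 109, 106, 104, 102, 97, 93, 91, 86, 72, 46, 25, 15, 18, 15, 15, 20, 21, 27, 29, 28]
95 [25, 26, 26, 28, 25, 25, 25, 28, 47, 70, 83, 88, 92, 95, 96, 99, 105, 111, 115, 114, 118, 120, 120, 116, 113, 111, 106, 107, 104, 102, 98, 95, 90, 84, 69, 46, 25, 15, 16, 15, 17, 19, 25, 29, 25, 28]
115 [23, 22, 21, 19, 21, 17, 20, 34, 51, 55, 60, 62, 61, 64, 63, 66, 67, 65, 63, 66, 64, 65, 67, 64, 66, 63, 63, 66, 66, 65, 65, 65, 64, 63, 64, 61, 52, 37, 20, 13, 17, 20, 24, 26, 28, 27]
125 [28, 27, 27, 24, 21, 13, 20, 38, 64, 79, 85, 79, 76, 74, 76, 76, 75, 76, 75, 75, 75, 74, 76, 74, 78, 76, 75, 77, 76, 74, 76, 76, 74, 75, 75, 69, 57, 41, 25, 22, 25, 26, 27, 28, 28, 27]
140 [29, 26, 28, 24, 21, 18, 23, 42, 81, 122, 147, 155, 157, 157, 156, 157, 157, 160, 160, 158, 160, 161, 161, 162, 161, 162, 162, 162, 163, 164, 163, 163, 163, 165, 165, 154, 122, 78, 39, 26, 26, 27, 26, 28, 27, 27]
150 [26, 25, 25, 27, 23, 19, 16, 31, 67, 113, 146, 155, 158, 159, 159, 159, 159, 161, 160, 160, 161,
[... 830 characters left out ...]
9, 119, 118, 117, 119, 117, 118, 116, 118, 120, 120, 120, 118, 119, 119, 120, 120, 119, 118, 112, 104, 84, 75, 74, 75, 78, 75, 67, 60, 67, 72, 75, 74, 74, 75, 75, 75, 76, 75, 76, 76, 75, 73, 76, 74, 74, 75, 74, 78, 101, 133, 153, 161, 162, 161, 160, 160, 160, 160, 162, 163, 161, 163, 160, 163, 162, 162, 162, 163, 163, 155, 139, 126, 139, 157, 162, 159, 150, 153, 187, 217, 226, 227, 226, 225, 226, 225, 225, 225, 224, 224, 224, 223, 224, 223, 223, 222, 222, 222, 221, 222, 222, 221, 222, 220, 220, 224, 229, 231, 232, 231, 231, 231, 230, 230, 230, 230, 228, 219, 204, 210, 232, 241, 243, 241, 232, 218, 204, 192]
[[0.4933, 0.3584, 0.039], [0.5606, 0.3715, 0.039]] [0.52694635 0.3649214  0.039     ]
```

```bash
python3 -c "
from h import *
plan([0.527,0.365,0.09],101)"; python3 -m creep '[[[17,3,50,-0.1,1],[35,6,110,-0.2,1],[35,6,160,-0.2,1],[35,6,208,-0.2,1],[35,6,208,-0.2,1],[35,6,208,-0.2,1]]]' 30
python3 - <<'E'
from h import *
s,im=shot('w5'); plan([0.527,0.365,0.007],101)
g=cv2.cvtColor(im,6); 
x=np.array([11.,0])*0; a=np.radians(11); d=np.array([np.cos(a),np.sin(a),0]);n=np.array([-d[1],d[0],0]);o=np.array([.527,.365,.039])
print(proj('wrist',[o-.035*d+.018*n,o-.035*d-.018*n,o+.018*n,o-.018*n],s).round(1).tolist())
for r in (80,120,150,170,190,210): print(r,[int(i)+220 for i in np.where(np.abs(np.diff(g[r,220:410].astype(int)))>22)[0]])
print(np.where(np.abs(np.diff(g[:230,316].astype(int)))>15)[0].tolist())
E
```

```text
shift [34.6, 7.0, 208.0] roll units -0.16 az now 100.18 t 12.85 pos [0.5622, 0.3642, 0.298] tilt 0.04
time_s: 13.6
ee_pos: [0.5272, 0.3656, 0.0918]
tool_rot: [0.001, -0.098, 0.995, 0.001]
ft_force: [0.1, 1.3, 0.5]
opening: 0.0868
gripper_force: 0.0
shift [0.9, -1.1, 85.3] roll units 0.06 az now 101.29 t 13.65 pos [0.5274, 0.366, 0.0923] tilt 0.2
[[345.5, 165.4], [287.8, 165.1], [344.0, 218.5], [288.8, 218.3]]
80 [230, 231, 232]
120 [226, 227, 228, 340]
150 [224, 225, 226, 319, 320, 339, 340]
170 [222, 223, 224, 313, 314, 342, 343, 344]
190 [220, 221, 222, 312, 313, 342, 343, 344]
210 [220, 221, 288, 289, 290]
[6, 7, 8, 9, 113, 114, 115, 158, 159, 160, 164, 165, 166, 168, 176, 177, 180, 181, 191, 192, 193, 204, 205, 210, 211, 221, 222, 223]
```

```bash
python3 -m creep '[[[1,-1,30,0,1],[1,-1,60,0,1],[1,-1,85,0,1],[1,-1,85,0,1],[1,-1,85,0,0.3],[1,-1,85,0,0.2],[1,-1,85,0,0.2],[1,-1,85,0,0.2]]]' 50; python3 -m creep '[[[0,0,0,0,0.2],[0,0,0,0,0.2],[0,0,0,0,0.2],[0,0,0,0,0.2],[0,0,0,0,0.2]]]' 50
```

```text
time_s: 14.65
ee_pos: [0.5249, 0.3649, 0.0048]
tool_rot: [0.0, -0.099, 0.995, 0.0]
ft_force: [-0.4, 0.9, 0.4]
opening: 0.0543
gripper_force: 0.0
time_s: 15.28
ee_pos: [0.5249, 0.3648, 0.0045]
tool_rot: [-0.0, -0.099, 0.995, 0.0]
ft_force: [-0.5, 1.0, -0.6]
opening: 0.0357
gripper_force: 50.0
```

```bash
python3 -m creep '[[[0,0,-30,0,0.2],[0,0,-70,0,0.2],[0,0,-110,0,0.2],[0,0,-150,0,0.2],[0,0,-150,0,0.2]]]' 50; python3 -c "
from h import *
plan([0.5091,-0.0174,0.15],117.2)"
```

```text
time_s: 15.9
ee_pos: [0.5262, 0.3654, 0.1573]
tool_rot: [0.002, -0.099, 0.995, 0.001]
ft_force: [1.2, 0.0, -3.6]
opening: 0.0357
gripper_force: 50.0
shift [92.1, -372.0, 6.0] roll units -3.17 az now 101.34 t 15.9 pos [0.5262, 0.3654, 0.1573] tilt 0.26
```

```bash
python3 -m creep '[[[13,-52,0,-0.4,0.2],[26,-104,0,-0.8,0.2],[39,-156,0,-1.2,0.2],[52,-208,0,-1.6,0.2],[65,-260,0,-2,0.2],[79,-314,2,-2.5,0.2],[92,-372,6,-3.2,0.2],[92,-372,6,-3.2,0.2]]]' 50; python3 -m creep '[[[0,0,0,0,0.2],[0,0,0,0,0.2],[0,0,0,0,0.2]]]'
python3 - <<'E'
from h import *
plan([0.5091,-0.0174,0.0435],117.2)
im=read_camera('top'); s=sense(); T=T_tool(s); x=-T[:3,0]; ax=s['ee_pos']+[0,0,.0165]
print(proj('top',[ax-.063*x,ax+.092*x]).round(1).tolist())
c=cv2.resize(im[150:250,270:390],(720,600),interpolation=cv2.INTER_CUBIC); cv2.imwrite('pics/c4.png',c)
E
```

```text
time_s: 16.9
ee_pos: [0.5062, -0.0233, 0.1472]
tool_rot: [-0.001, -0.233, 0.972, -0.0]
ft_force: [-0.4, 0.8, -3.2]
opening: 0.0355
gripper_force: 50.0
time_s: 17.27
ee_pos: [0.5079, -0.0169, 0.1483]
tool_rot: [-0.0, -0.237, 0.971, 0.0]
ft_force: [-0.1, -0.6, -3.7]
opening: 0.0355
gripper_force: 50.0
shift [-0.9, -1.0, 104.8] roll units 0.05 az now 117.45 t 17.27 pos [0.5079, -0.0169, 0.1483] tilt 0.02
[[346.1, 232.2], [329.5, 195.0]]
```

View pics/c4.png

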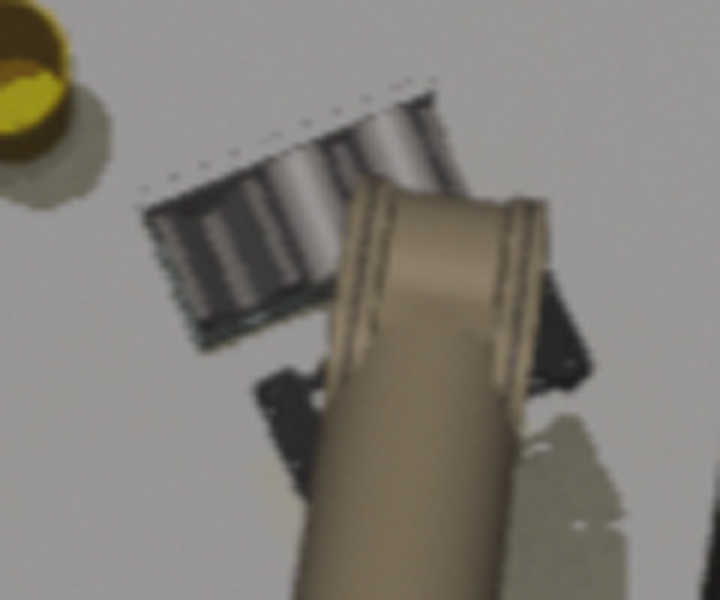

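The top view only shows the hand covering the gauge, with the rack undisturbed. I'll go down to bore height and approach under force watch.

```bash
python3 -m creep '[[[-1,-1,40,0.05,0.2],[-1,-1,80,0.05,0.2],[-1,-1,105,0.05,0.2],[-1,-1,105,0.05,0.2],[-1,-1,105,0.05,0.2],[-1,-1,105,0.05,0.2]]]' 50
cat >> h.py <<'E'
def rel(v,L,z=.0435,az=117.2):  # line v (middle 0, right -.065): target = mouth - L*u ; prints state in rack axes
    p=np.load('rack.npy'); a=p[2]; u=np.array([np.cos(a),np.sin(a)]); w=np.array([-u[1],u[0]])
    m=p[:2]-.045*u+v*w; s=sense(); d=s['ee_pos'][:2]-m; f=s['ft_force'][:2]
    print('TCP from mouth: along %.1f side %.1f mm; F along %.1f side %.1f z %.1f'%(d@u*1e3,d@w*1e3,f@u,f@w,s['ft_force'][2]),'T',s['ft_torque'].round(2).tolist())
    plan([*(m-L*u),z],az)
E
python3 -c "
from h import *
rel(0,.100)"
```

```text
time_s: 18.08
ee_pos: [0.5102, -0.0182, 0.0447]
tool_rot: [0.001, -0.234, 0.972, 0.0]
ft_force: [-0.3, -0.2, -3.7]
opening: 0.0354
gripper_force: 50.0
TCP from mouth: along -116.5 side -1.2 mm; F along -0.3 side -0.1 z -3.7 T [0.07, 0.04, 0.04]
shift [-16.5, 1.2, 1.3] roll units -0.02 az now 117.12 t 18.07 pos [0.5102, -0.0182, 0.0447] tilt 0.12
```

```bash
python3 -m creep '[[[-8,1.2,1,0,0.2],[-16.5,1.2,1,0,0.2],[-16.5,1.2,1,0,0.2],[-16.5,1.2,1,0,0.2]]]' 50;python3 -c "
from h import *
rel(0,.080)"
```

```text
time_s: 18.58
ee_pos: [0.5233, -0.0101, 0.0424]
tool_rot: [-0.0, -0.234, 0.972, -0.0]
ft_force: [-0.5, 0.5, -4.8]
opening: 0.0357
gripper_force: 50.0
TCP from mouth: along -101.1 side 0.0 mm; F along -0.3 side 0.6 z -4.8 T [0.05, 0.02, -0.05]
shift [-21.1, 0.0, -1.1] roll units -0.02 az now 117.1 t 18.57 pos [0.5233, -0.0101, 0.0424] tilt 0.02
```

```bash
python3 -m creep '[[[-3,0,-1,0,0.2],[-6,0,-1,0,0.2],[-9,0,-1,0,0.2],[-12,0,-1,0,0.2],[-15,0,-1,0,0.2],[-18,0,-1,0,0.2],[-18,0,-1,0,0.2]]]' 50;python3 -c "
from h import *
rel(0,.060)"
```

```text
time_s: 19.45
ee_pos: [0.5397, -0.0014, 0.0435]
tool_rot: [0.0, -0.234, 0.972, 0.0]
ft_force: [-0.3, 1.2, -2.7]
opening: 0.0355
gripper_force: 50.0
TCP from mouth: along -82.5 side 0.2 mm; F along 0.3 side 1.2 z -2.7 T [0.25, 0.03, 0.14]
shift [-22.5, -0.1, 0.1] roll units -0.02 az now 117.12 t 19.45 pos [0.5397, -0.0014, 0.0435] tilt 0.02
```

```bash
python3 -m creep '[[[-4,0,0,0,0.2],[-8,0,0,0,0.2],[-12,0,0,0,0.2],[-16,0,0,0,0.2],[-20,0,0,0,0.2],[-24,0,0,0,0.2],[-24,0,0,0,0.2]]]' 50;python3 -c "
from h import *
rel(0,.040)"
```

```text
time_s: 20.32
ee_pos: [0.5613, 0.0096, 0.0436]
tool_rot: [0.0, -0.234, 0.972, -0.0]
ft_force: [-0.1, 2.0, -4.3]
opening: 0.0356
gripper_force: 50.0
TCP from mouth: along -58.3 side 0.1 mm; F along 0.8 side 1.8 z -4.3 T [0.47, 0.01, 0.09]
shift [-18.3, -0.1, 0.1] roll units -0.02 az now 117.12 t 20.32 pos [0.5613, 0.0096, 0.0436] tilt 0.04
```

```bash
python3 -m creep '[[[-4,-0.3,0,0,0.2],[-8,-0.5,0,0,0.2],[-12,-0.5,0,0,0.2],[-14,-0.5,0,0,0.2],[-16,-0.5,0,0,0.2],[-16,-0.5,0,0,0.2]]]' 50;python3 -c "
from h import *
rel(0,.038)"
```

```text
time_s: 21.08
ee_pos: [0.5752, 0.0165, 0.0434]
tool_rot: [-0.0, -0.234, 0.972, 0.0]
ft_force: [-4.0, 3.1, -3.8]
opening: 0.0356
gripper_force: 50.0
TCP from mouth: along -42.8 side -0.1 mm; F along -2.2 side 4.6 z -3.8 T [0.8, 0.75, 0.23]
shift [-4.8, 0.1, -0.1] roll units -0.02 az now 117.12 t 21.07 pos [0.5752, 0.0165, 0.0434] tilt 0.03
```

```bash
python3 -m creep '[[[0,1.2,0,0,0.2],[-1,1.2,0,0,0.2],[-2,1.2,0,0,0.2],[-2,1.2,0,0,0.2]]]' 50;python3 -c "
from h import *
rel(0,.038)"
```

```text
time_s: 21.58
ee_pos: [0.5769, 0.0178, 0.0437]
tool_rot: [0.0, -0.234, 0.972, -0.0]
ft_force: [0.2, 0.2, -3.3]
opening: 0.0356
gripper_force: 50.0
TCP from mouth: along -40.6 side 0.3 mm; F along 0.2 side 0.1 z -3.3 T [0.01, 0.12, 0.05]
shift [-2.6, -0.3, 0.2] roll units -0.02 az now 117.09 t 21.57 pos [0.5769, 0.0178, 0.0437] tilt 0.05
```

Free of side force. I'll creep on until the shoulder touches.

```bash
python3 -m creep '[[[-1,0,0,0,0.2],[-2,0,0,0,0.2],[-2,0,0,0,0.2]]]' 50;python3 -c "
from h import *
rel(0,.036)";  python3 -m creep '[[[-1,0,0,0,0.2],[-2,0,0,0,0.2],[-2,0,0,0,0.2]]]' 50;python3 -c "
from h import *
rel(0,.036)"
```

```text
time_s: 21.95
ee_pos: [0.5784, 0.019, 0.0435]
tool_rot: [0.0, -0.234, 0.972, -0.0]
ft_force: [-0.0, 0.7, -3.7]
opening: 0.0356
gripper_force: 50.0
TCP from mouth: along -38.8 side 0.7 mm; F along 0.3 side 0.6 z -3.7 T [0.06, -0.05, 0.05]
shift [-2.8, -0.7, 0.0] roll units -0.02 az now 117.11 t 21.95 pos [0.5784, 0.019, 0.0435] tilt 0.01
time_s: 22.32
ee_pos: [0.5796, 0.0196, 0.0434]
tool_rot: [-0.0, -0.234, 0.972, 0.0]
ft_force: [-2.7, -1.8, -2.6]
opening: 0.0358
gripper_force: 50.0
TCP from mouth: along -37.4 side 0.7 mm; F along -3.2 side -0.3 z -2.6 T [-0.2, 0.7, -0.02]
shift [-1.4, -0.7, -0.1] roll units -0.02 az now 117.08 t 22.32 pos [0.5796, 0.0196, 0.0434] tilt 0.06
```

```bash
python3 -m creep '[[[-1,0,0,0,0.2],[-2,0,0,0,0.2],[-2,0,0,0,0.2]]]' 50;python3 -c "
from h import *
rel(0,.036)"; python3 -m creep '[[[-1,0,0,0,0.2],[-2,0,0,0,0.2],[-2,0,0,0,0.2]]]' 50;python3 -c "
from h import *
rel(0,.036)"
```

```text
time_s: 22.7
ee_pos: [0.5819, 0.0207, 0.0435]
tool_rot: [-0.0, -0.234, 0.972, -0.0]
ft_force: [-1.9, -0.5, -4.8]
opening: 0.0355
gripper_force: 50.0
TCP from mouth: along -34.9 side 0.6 mm; F along -1.9 side 0.4 z -4.8 T [-0.26, 0.48, -0.03]
shift [1.1, -0.6, -0.0] roll units -0.02 az now 117.1 t 22.7 pos [0.5819, 0.0207, 0.0435] tilt 0.0
time_s: 23.08
ee_pos: [0.5819, 0.0208, 0.0433]
tool_rot: [-0.002, -0.234, 0.972, 0.0]
ft_force: [-11.7, -4.2, 3.3]
opening: 0.0355
gripper_force: 50.0
TCP from mouth: along -34.9 side 0.7 mm; F along -12.3 side 1.6 z 3.3 T [-0.67, 2.32, -0.0]
shift [1.1, -0.7, -0.2] roll units -0.03 az now 117.05 t 23.07 pos [0.5819, 0.0208, 0.0433] tilt 0.21
```

The sleeve slid to the wall and the shoulder now seats hard at 12 N, so the go end is home. I'll ease off slightly, hold, and draw out.

```bash
python3 -m creep '[[[1,0,0,0,0.2],[1,0,0,0,0.2],[1,0,0,0,0.2],[1,0,0,0,0.2],[6,0,0,0,0.2],[12,0,0,0,0.2],[18,0,0,0,0.2],[24,0,0,0,0.2]]]' 50;python3 -c "
from h import *
rel(0,.115)";  python3 -m creep '[[[6,0,0,0,0.2],[12,0,0,0,0.2],[18,0,0,0,0.2],[26,0,0,0,0.2],[34,0,0,0,0.2],[44,0,0,0,0.2],[56,0,0,0,0.2],[56,0,0,0,0.2]]]' 50;python3 -c "
from h import *
rel(0,.115)"
```

```text
time_s: 24.08
ee_pos: [0.562, 0.0107, 0.0436]
tool_rot: [0.0, -0.234, 0.972, 0.0]
ft_force: [0.3, 0.1, -3.6]
opening: 0.0355
gripper_force: 50.0
TCP from mouth: along -57.2 side 0.8 mm; F along 0.3 side -0.1 z -3.6 T [0.09, 0.02, 0.01]
shift [57.8, -0.9, 0.1] roll units -0.02 az now 117.1 t 24.07 pos [0.562, 0.0107, 0.0436] tilt 0.02
time_s: 25.08
ee_pos: [0.5115, -0.0152, 0.0435]
tool_rot: [-0.0, -0.234, 0.972, 0.0]
ft_force: [0.2, -0.5, -4.0]
opening: 0.036
gripper_force: 50.0
TCP from mouth: along -113.9 side 0.8 mm; F along -0.1 side -0.5 z -4.0 T [0.13, 0.01, 0.03]
shift [1.1, -0.8, 0.0] roll units -0.03 az now 117.05 t 25.07 pos [0.5115, -0.0152, 0.0435] tilt 0.04
```

```bash
python3 -m creep '[[[0,0,0,2,0.2],[0,0,0,4,0.2],[0,0,0,6,0.2],[0,0,0,8,0.2],[0,0,0,10,0.2],[0,0,0,12,0.2],[0,0,0,14,0.2],[0,0,0,16,0.2]]]' 50;  python3 -m creep '[[[0,0,0,2,0.2],[0,0,0,4,0.2],[0,0,0,6,0.2],[0,0,0,8,0.2],[0,0,0,10,0.2],[0,0,0,12,0.2],[0,0,0,14,0.2],[0,0,0,16,0.2]]]' 50;python3 -m creep '[[[0,0,0,2,0.2],[0,0,0,4,0.2],[0,0,0,4,0.2],[0,0,0,4,0.2]]]' 50;python3 - <<'E'
from h import *
p=np.load('rack.npy'); v=np.array([-np.sin(p[2]),np.cos(p[2])]); p[:2]+=.0007*v; np.save('rack.npy',p)
rel(0,.075,az=-62.8); s,im=shot('w6')
E
```

```text
time_s: 26.08
ee_pos: [0.5128, -0.0143, 0.0436]
tool_rot: [0.0, 0.448, 0.894, 0.0]
ft_force: [-0.4, 0.6, -5.0]
opening: 0.0357
gripper_force: 50.0
time_s: 27.08
ee_pos: [0.5128, -0.0142, 0.0435]
tool_rot: [-0.0, 0.918, 0.397, 0.0]
ft_force: [1.1, -0.9, -4.2]
opening: 0.0358
gripper_force: 50.0
time_s: 27.58
ee_pos: [0.5126, -0.0145, 0.0435]
tool_rot: [-0.0, 0.972, 0.236, 0.0]
ft_force: [1.0, 0.7, -4.2]
opening: 0.0359
gripper_force: 50.0
TCP from mouth: along -112.6 side 0.3 mm; F along 1.2 side 0.2 z -4.2 T [-0.02, 0.08, -0.03]
shift [37.6, 0.4, 0.0] roll units 0.03 az now -62.65 t 27.57 pos [0.5126, -0.0145, 0.0435] tilt 0.01
```

View pics/w6.png

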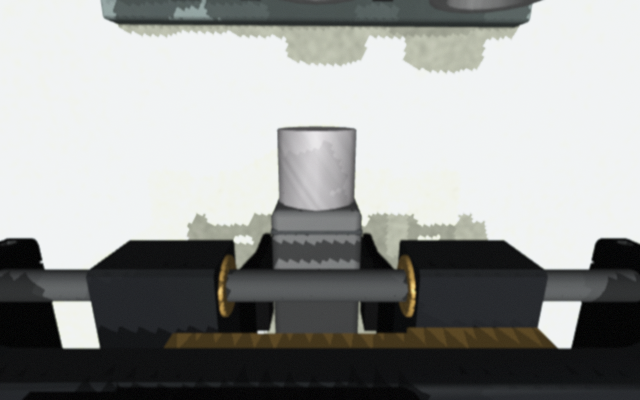

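The view shows the no-go end facing the rack at (317,128), straight ahead, with the rack front across the top of the image.

```bash
python3 -m creep '[[[8,0.3,0,0,0.2],[16,0.3,0,0,0.2],[25,0.3,0,0,0.2],[34,0.3,0,0,0.2],[40,0.3,0,0,0.2],[40,0.3,0,0,0.2]]]' 50;python3 -c "
from h import *
rel(0,.062,az=-62.8)"
```

```text
time_s: 28.38
ee_pos: [0.5485, 0.0034, 0.0435]
tool_rot: [0.0, 0.972, 0.235, -0.0]
ft_force: [0.7, 1.1, -3.8]
opening: 0.0357
gripper_force: 50.0
TCP from mouth: along -72.6 side -0.2 mm; F along 1.2 side 0.6 z -3.8 T [-0.09, 0.11, -0.0]
shift [10.6, -0.3, -0.0] roll units -0.01 az now -62.87 t 28.38 pos [0.5485, 0.0034, 0.0435] tilt 0.01
```

```bash
python3 -m creep '[[[3,0,0,0,0.2],[6,0,0,0,0.2],[8,0,0,0,0.2],[8,0,0,0,0.2]]]' 50;python3 -c "
from h import *
rel(0,.062,az=-62.8)"; python3 -m creep '[[[1,0,0,0,0.2],[2,0,0,0,0.2],[2,0,0,0,0.2]]]' 50;python3 -c "
from h import *
rel(0,.062,az=-62.8)"
```

```text
time_s: 28.88
ee_pos: [0.5554, 0.0069, 0.0435]
tool_rot: [-0.0, 0.972, 0.234, 0.0]
ft_force: [0.2, 0.8, -3.7]
opening: 0.0358
gripper_force: 50.0
TCP from mouth: along -64.8 side -0.2 mm; F along 0.5 side 0.6 z -3.7 T [-0.06, 0.12, 0.02]
shift [2.8, -0.2, 0.0] roll units -0.02 az now -62.89 t 28.88 pos [0.5554, 0.0069, 0.0435] tilt 0.0
time_s: 29.25
ee_pos: [0.5571, 0.0078, 0.0435]
tool_rot: [-0.0, 0.972, 0.234, 0.0]
ft_force: [-0.6, 0.0, -4.4]
opening: 0.036
gripper_force: 50.0
TCP from mouth: along -62.8 side -0.2 mm; F along -0.5 side 0.3 z -4.4 T [-0.09, 0.08, 0.01]
shift [0.8, -0.2, 0.0] roll units -0.02 az now -62.9 t 29.25 pos [0.5571, 0.0078, 0.0435] tilt 0.01
```

```bash
python3 -m creep '[[[1,0,0,0,0.2],[2,0,0,0,0.2],[2,0,0,0,0.2]]]' 50;python3 -c "
from h import *
rel(0,.062,az=-62.8)"; python3 -m creep '[[[1,0,0,0,0.2],[1,0,0,0,0.2]]]' 50;python3 -c "
from h import *
rel(0,.062,az=-62.8)"
```

```text
time_s: 29.62
ee_pos: [0.558, 0.0083, 0.0434]
tool_rot: [-0.0, 0.972, 0.234, -0.001]
ft_force: [-4.7, -1.1, -1.1]
opening: 0.0356
gripper_force: 50.0
TCP from mouth: along -61.8 side -0.3 mm; F along -4.7 side 1.2 z -1.1 T [-0.31, 1.0, 0.07]
shift [-0.2, -0.3, -0.1] roll units -0.03 az now -62.93 t 29.62 pos [0.558, 0.0083, 0.0434] tilt 0.1
time_s: 29.88
ee_pos: [0.558, 0.0083, 0.0432]
tool_rot: [-0.0, 0.972, 0.234, -0.002]
ft_force: [-9.3, -2.1, 1.4]
opening: 0.0357
gripper_force: 50.0
TCP from mouth: along -61.8 side -0.2 mm; F along -9.2 side 2.3 z 1.4 T [-0.43, 1.86, 0.01]
shift [-0.2, -0.2, -0.3] roll units -0.03 az now -62.96 t 29.88 pos [0.558, 0.0083, 0.0432] tilt 0.19
```

Pressed at about 9 N and it does not enter. I'll hold, retreat, and shift toward the right sleeve.

```bash
python3 -m creep '[[[0,0,0,0,0.2],[0,0,0,0,0.2],[0,0,0,0,0.2],[0,0,0,0,0.2],[0,0,0,0,0.2],[0,0,0,0,0.2]]]' 50; python3 -m creep '[[[-4,0,0,0,0.2],[-15,0,0,0,0.2],[-30,0,0,0,0.2],[-45,0,0,0,0.2],[-56,15,0,0,0.2],[-56,35,0,0,0.2],[-56,55,0,0,0.2],[-56,65,0,0,0.2]]]' 50; python3 -m creep '[[[0,0,0,-2,0.2],[0,0,0,-4,0.2],[0,0,0,-6,0.2],[0,0,0,-8,0.2],[0,0,0,-10,0.2],[0,0,0,-12,0.2],[0,0,0,-14,0.2],[0,0,0,-16,0.2]]]' 50;  python3 -m creep '[[[0,0,0,-2,0.2],[0,0,0,-4,0.2],[0,0,0,-6,0.2],[0,0,0,-8,0.2],[0,0,0,-10,0.2],[0,0,0,-12,0.2],[0,0,0,-14,0.2],[0,0,0,-16,0.2]]]' 50;python3 -m creep '[[[0,0,0,-2,0.2],[0,0,0,-4,0.2],[0,0,0,-4,0.2],[0,0,0,-4,0.2]]]' 50;python3 - <<'E'
from h import *
rel(-.065,.100)
E
```

```text
time_s: 30.62
ee_pos: [0.5581, 0.0083, 0.0433]
tool_rot: [-0.0, 0.972, 0.234, -0.002]
ft_force: [-9.1, -2.3, 1.6]
opening: 0.0354
gripper_force: 50.0
time_s: 31.62
ee_pos: [0.5396, -0.0762, 0.0438]
tool_rot: [0.0, 0.972, 0.233, 0.0]
ft_force: [0.4, 0.1, -4.2]
opening: 0.0356
gripper_force: 50.0
time_s: 32.62
ee_pos: [0.5392, -0.0746, 0.0435]
tool_rot: [-0.0, 0.592, 0.806, -0.0]
ft_force: [1.6, -0.9, -4.3]
opening: 0.0358
gripper_force: 50.0
time_s: 33.62
ee_pos: [0.5391, -0.0749, 0.0434]
tool_rot: [-0.0, -0.065, 0.998, -0.0]
ft_force: [0.5, -0.0, -4.4]
opening: 0.0357
gripper_force: 50.0
time_s: 34.12
ee_pos: [0.5393, -0.0746, 0.0434]
tool_rot: [-0.0, -0.232, 0.973, 0.0]
ft_force: [-0.5, -0.1, -3.2]
opening: 0.0361
gripper_force: 50.0
TCP from mouth: along -116.3 side -0.4 mm; F along -0.5 side 0.2 z -3.2 T [0.02, 0.03, -0.02]
shift [-16.3, 0.5, -0.1] roll units -0.07 az now 116.85 t 34.12 pos [0.5393, -0.0746, 0.0434] tilt 0.01
```

Now the right sleeve, go end.

```bash
python3 -m creep '[[[-6,0.5,0,-0.07,0.2],[-12,0.5,0,-0.07,0.2],[-18,0.5,0,-0.07,0.2],[-22,0.5,0,-0.07,0.2],[-26,0.5,0,-0.07,0.2],[-30,0.5,0,-0.07,0.2],[-34,0.5,0,-0.07,0.2],[-34,0.5,0,-0.07,0.2]]]' 50;python3 -c "
from h import *
rel(-.065,.060)"
```

```text
time_s: 35.12
ee_pos: [0.5697, -0.0581, 0.0435]
tool_rot: [0.0, -0.237, 0.971, 0.0]
ft_force: [-0.7, 0.8, -2.9]
opening: 0.0352
gripper_force: 50.0
TCP from mouth: along -81.7 side 0.4 mm; F along -0.3 side 1.0 z -2.9 T [0.08, 0.01, 0.02]
shift [-21.7, -0.5, 0.0] roll units 0.05 az now 117.47 t 35.12 pos [0.5697, -0.0581, 0.0435] tilt 0.01
```

```bash
python3 -m creep '[[[-4,-0.3,0,0.05,0.2],[-8,-0.3,0,0.05,0.2],[-12,-0.3,0,0.05,0.2],[-16,-0.3,0,0.05,0.2],[-20,-0.3,0,0.05,0.2],[-24,-0.3,0,0.05,0.2],[-24,-0.3,0,0.05,0.2]]]' 50;python3 -c "
from h import *
rel(-.065,.040)"
```

```text
time_s: 36.0
ee_pos: [0.5912, -0.0473, 0.0435]
tool_rot: [0.0, -0.235, 0.972, 0.0]
ft_force: [0.0, -0.5, -3.5]
opening: 0.0354
gripper_force: 50.0
TCP from mouth: along -57.7 side 0.2 mm; F along -0.2 side -0.4 z -3.5 T [0.04, 0.09, -0.04]
shift [-17.7, -0.2, -0.0] roll units 0.0 az now 117.22 t 36.0 pos [0.5912, -0.0473, 0.0435] tilt 0.0
```

```bash
python3 -m creep '[[[-4,0,0,0,0.2],[-8,0,0,0,0.2],[-12,0,0,0,0.2],[-15,0,0,0,0.2],[-17,0,0,0,0.2],[-17,0,0,0,0.2]]]' 50;python3 -c "
from h import *
rel(-.065,.037)"; python3 -m creep '[[[-1,0,0,0,0.2],[-2,0,0,0,0.2],[-2,0,0,0,0.2]]]' 50;python3 -c "
from h import *
rel(-.065,.037)"
```

```text
time_s: 36.75
ee_pos: [0.6062, -0.0397, 0.0435]
tool_rot: [0.0, -0.235, 0.972, 0.0]
ft_force: [0.1, -0.6, -3.5]
opening: 0.0354
gripper_force: 50.0
TCP from mouth: along -40.9 side 0.1 mm; F along -0.2 side -0.6 z -3.5 T [0.01, 0.04, 0.01]
shift [-3.9, -0.1, -0.0] roll units 0.0 az now 117.21 t 36.75 pos [0.6062, -0.0397, 0.0435] tilt 0.0
time_s: 37.12
ee_pos: [0.6079, -0.0387, 0.0435]
tool_rot: [0.0, -0.235, 0.972, 0.0]
ft_force: [0.3, 0.8, -3.9]
opening: 0.0357
gripper_force: 50.0
TCP from mouth: along -39.0 side 0.1 mm; F along 0.6 side 0.6 z -3.9 T [0.06, 0.02, -0.01]
shift [-2.0, -0.1, 0.0] roll units 0.0 az now 117.2 t 37.12 pos [0.6079, -0.0387, 0.0435] tilt 0.01
```

```bash
python3 -m creep '[[[-1,0,0,0,0.2],[-2,0,0,0,0.2],[-2,0,0,0,0.2]]]' 50;python3 -c "
from h import *
rel(-.065,.037)"; python3 -m creep '[[[-1,0,0,0,0.2],[-2,0,0,0,0.2],[-2,0,0,0,0.2]]]' 50;python3 -c "
from h import *
rel(-.065,.037)"
```

```text
time_s: 37.5
ee_pos: [0.6091, -0.0382, 0.0434]
tool_rot: [-0.001, -0.235, 0.972, 0.0]
ft_force: [-5.4, -0.2, -1.5]
opening: 0.0357
gripper_force: 50.0
TCP from mouth: along -37.6 side 0.0 mm; F along -4.9 side 2.3 z -1.5 T [-0.19, 0.83, -0.02]
shift [-0.6, -0.0, -0.1] roll units -0.0 az now 117.18 t 37.5 pos [0.6091, -0.0382, 0.0434] tilt 0.06
time_s: 37.88
ee_pos: [0.6113, -0.0372, 0.0434]
tool_rot: [-0.0, -0.235, 0.972, 0.0]
ft_force: [-3.7, -2.6, -3.2]
opening: 0.0356
gripper_force: 50.0
TCP from mouth: along -35.2 side 0.0 mm; F along -4.5 side -0.7 z -3.2 T [-0.31, 0.87, -0.06]
shift [1.8, -0.0, -0.1] roll units -0.0 az now 117.19 t 37.88 pos [0.6113, -0.0372, 0.0434] tilt 0.02
```

```bash
python3 -m creep '[[[-1,0,0,0,0.2],[-1,0,0,0,0.2],[-1,0,0,0,0.2],[-1,0,0,0,0.2]]]' 50;python3 -c "
from h import *
rel(-.065,.037)"; python3 -m creep '[[[6,0,0,0,0.2],[12,0,0,0,0.2],[18,0,0,0,0.2],[26,0,0,0,0.2],[34,0,0,0,0.2],[44,0,0,0,0.2],[54,0,0,0,0.2],[66,0,0,0,0.2]]]' 50; python3 -m creep '[[[6,0,0,0,0.2],[14,0,0,0,0.2],[14,0,0,0,0.2]]]' 50;python3 -c "
from h import *
rel(-.065,.115)"
```

```text
time_s: 38.38
ee_pos: [0.6113, -0.0371, 0.0433]
tool_rot: [-0.001, -0.235, 0.972, 0.0]
ft_force: [-8.7, -2.9, 0.4]
opening: 0.0358
gripper_force: 50.0
TCP from mouth: along -35.2 side 0.0 mm; F along -9.0 side 1.4 z 0.4 T [-0.5, 1.67, -0.09]
shift [1.8, -0.0, -0.1] roll units -0.01 az now 117.16 t 38.38 pos [0.6113, -0.0371, 0.0433] tilt 0.12
time_s: 39.38
ee_pos: [0.5529, -0.067, 0.0435]
tool_rot: [0.0, -0.235, 0.972, 0.0]
ft_force: [0.0, 0.0, -3.3]
opening: 0.0357
gripper_force: 50.0
time_s: 39.75
ee_pos: [0.5407, -0.0734, 0.0435]
tool_rot: [-0.0, -0.235, 0.972, 0.0]
ft_force: [-0.2, 0.3, -3.8]
opening: 0.0359
gripper_force: 50.0
TCP from mouth: along -114.6 side -0.0 mm; F along -0.0 side 0.4 z -3.8 T [0.05, 0.08, 0.03]
shift [0.4, 0.0, 0.0] roll units -0.01 az now 117.17 t 39.75 pos [0.5407, -0.0734, 0.0435] tilt 0.01
```

Seated at 9 N, then drawn out cleanly. I'll turn round and present the no-go end.

```bash
python3 -m creep '[[[0,0,0,2,0.2],[0,0,0,4,0.2],[0,0,0,6,0.2],[0,0,0,8,0.2],[0,0,0,10,0.2],[0,0,0,12,0.2],[0,0,0,14,0.2],[0,0,0,16,0.2]]]' 50;  python3 -m creep '[[[0,0,0,2,0.2],[0,0,0,4,0.2],[0,0,0,6,0.2],[0,0,0,8,0.2],[0,0,0,10,0.2],[0,0,0,12,0.2],[0,0,0,14,0.2],[0,0,0,16,0.2]]]' 50;python3 -m creep '[[[0,0,0,2,0.2],[0,0,0,4,0.2],[0,0,0,4,0.2],[0,0,0,4,0.2]]]' 50;python3 -c "
from h import *
rel(-.065,.070,az=-62.8)"
```

```text
time_s: 40.75
ee_pos: [0.5415, -0.0727, 0.0436]
tool_rot: [0.0, 0.447, 0.895, 0.0]
ft_force: [0.4, 0.1, -3.5]
opening: 0.0358
gripper_force: 50.0
time_s: 41.75
ee_pos: [0.5416, -0.0725, 0.0435]
tool_rot: [-0.0, 0.917, 0.398, 0.0]
ft_force: [0.4, 0.5, -4.8]
opening: 0.0354
gripper_force: 50.0
time_s: 42.25
ee_pos: [0.5413, -0.0729, 0.0435]
tool_rot: [-0.0, 0.971, 0.237, 0.0]
ft_force: [-0.6, -0.6, -3.8]
opening: 0.0356
gripper_force: 50.0
TCP from mouth: along -113.7 side 0.2 mm; F along -0.9 side -0.2 z -3.8 T [-0.07, 0.1, 0.04]
shift [43.7, 0.4, -0.0] roll units 0.05 az now -62.55 t 42.25 pos [0.5413, -0.0729, 0.0435] tilt 0.0
```

```bash
python3 -m creep '[[[10,0,0,0.05,0.2],[20,0,0,0.05,0.2],[30,0,0,0.05,0.2],[38,0,0,0.05,0.2],[44,0,0,0.05,0.2],[48,0,0,0.05,0.2],[48,0,0,0.05,0.2]]]' 50;python3 -c "
from h import *
rel(-.065,.062,az=-62.8)"; python3 -m creep '[[[1,0,0,0,0.2],[2,0,0,0,0.2],[3,0,0,0,0.2],[3,0,0,0,0.2]]]' 50;python3 -c "
from h import *
rel(-.065,.062,az=-62.8)"
```

```text
time_s: 43.12
ee_pos: [0.5839, -0.0511, 0.0435]
tool_rot: [0.0, 0.972, 0.233, -0.0]
ft_force: [-0.3, -0.1, -4.5]
opening: 0.0355
gripper_force: 50.0
TCP from mouth: along -65.9 side 0.1 mm; F along -0.3 side 0.1 z -4.5 T [-0.07, 0.14, -0.0]
shift [3.9, 0.1, -0.0] roll units -0.05 az now -63.04 t 43.12 pos [0.5839, -0.0511, 0.0435] tilt 0.01
time_s: 43.62
ee_pos: [0.5866, -0.0498, 0.0435]
tool_rot: [-0.0, 0.972, 0.233, 0.0]
ft_force: [-0.3, 0.5, -4.6]
opening: 0.0358
gripper_force: 50.0
TCP from mouth: along -62.9 side 0.1 mm; F along -0.0 side 0.6 z -4.6 T [-0.07, 0.11, -0.04]
shift [0.9, 0.1, 0.0] roll units -0.05 az now -63.05 t 43.62 pos [0.5866, -0.0498, 0.0435] tilt 0.01
```

```bash
python3 -m creep '[[[1,0,0,0,0.2],[2,0,0,0,0.2],[3,0,0,0,0.2],[3,0,0,0,0.2]]]' 50;python3 -c "
from h import *
rel(-.065,.062,az=-62.8)"; python3 -m creep '[[[0,0,0,0,0.2],[0,0,0,0,0.2],[0,0,0,0,0.2],[0,0,0,0,0.2],[0,0,0,0,0.2],[0,0,0,0,0.2]]]' 50;python3 -c "
from h import *
rel(-.065,.062,az=-62.8)"
```

```text
time_s: 44.12
ee_pos: [0.5874, -0.0494, 0.0433]
tool_rot: [-0.0, 0.973, 0.232, -0.002]
ft_force: [-8.9, -2.6, 1.7]
opening: 0.0359
gripper_force: 50.0
TCP from mouth: along -62.1 side 0.0 mm; F along -9.1 side 1.8 z 1.7 T [-0.43, 1.85, 0.17]
shift [0.1, 0.0, -0.2] roll units -0.06 az now -63.12 t 44.12 pos [0.5874, -0.0494, 0.0433] tilt 0.2
time_s: 44.88
ee_pos: [0.5873, -0.0494, 0.0432]
tool_rot: [-0.0, 0.973, 0.232, -0.002]
ft_force: [-8.6, -1.4, 1.2]
opening: 0.0354
gripper_force: 50.0
TCP from mouth: along -62.1 side 0.0 mm; F along -8.3 side 2.7 z 1.2 T [-0.44, 1.91, 0.12]
shift [0.1, 0.0, -0.3] roll units -0.06 az now -63.12 t 44.88 pos [0.5873, -0.0494, 0.0432] tilt 0.2
```

No-go confirmed on the right sleeve at about 9 N. I'll retreat, raise, and turn back for the return to the mat.

```bash
python3 -m creep '[[[-4,0,0,0,0.2],[-15,0,0,0,0.2],[-30,0,0,0,0.2],[-50,0,0,0,0.2],[-60,0,-30,0,0.2],[-60,0,-60,0,0.2],[-60,0,-90,0,0.2],[-60,0,-110,0,0.2]]]' 50; python3 -m creep '[[[0,0,0,-2,0.2],[0,0,0,-4,0.2],[0,0,0,-6,0.2],[0,0,0,-8,0.2],[0,0,0,-10,0.2],[0,0,0,-12,0.2],[0,0,0,-14,0.2],[0,0,0,-16,0.2]]]' 50; python3 -m creep '[[[0,0,0,-2,0.2],[0,0,0,-4,0.2],[0,0,0,-6,0.2],[0,0,0,-8,0.2],[0,0,0,-10,0.2],[0,0,0,-12,0.2],[0,0,0,-14,0.2],[0,0,0,-16,0.2]]]' 50; python3 -c "
from h import *
plan([0.500,0.370,0.15],97)"
```

```text
time_s: 45.88
ee_pos: [0.5351, -0.0763, 0.1546]
tool_rot: [-0.0, 0.973, 0.233, 0.001]
ft_force: [-0.2, 0.2, -3.9]
opening: 0.0359
gripper_force: 50.0
time_s: 46.88
ee_pos: [0.5346, -0.0763, 0.1532]
tool_rot: [-0.0, 0.593, 0.805, 0.0]
ft_force: [-0.2, -0.6, -3.9]
opening: 0.036
gripper_force: 50.0
time_s: 47.88
ee_pos: [0.5346, -0.0764, 0.1531]
tool_rot: [-0.0, -0.063, 0.998, 0.0]
ft_force: [0.1, -0.1, -3.7]
opening: 0.0356
gripper_force: 50.0
shift [-21.9, 447.2, 3.2] roll units 0.05 az now 97.24 t 47.88 pos [0.5346, -0.0764, 0.1531] tilt 0.04
```

```bash
python3 -m creep '[[[-3,56,0,0,0.2],[-6,112,0,0,0.2],[-8,168,0,0,0.2],[-11,224,0,0,0.2],[-14,280,0,0,0.2],[-17,336,0,0,0.2],[-20,392,0,0,0.2],[-22,447,0,0,0.2]]]' 50; python3 -m creep '[[[0,0,0,0,0.2],[0,0,0,0,0.2]]]'
python3 - <<'E'
from h import *
plan([0.5,0.37,0.0055],97)
im=read_camera('top'); cv2.imwrite('pics/top2.png',im)
print(unproj('top',[(241,170)],.15))
a=cv2.resize(im[150:220,285:360],(375,350),interpolation=cv2.INTER_CUBIC); b=cv2.resize(im[160:280,370:450],(320,480),interpolation=cv2.INTER_CUBIC)
o=np.zeros((480,700,3),np.uint8); o[:350,:375]=a; o[:,380:]=b; cv2.imwrite('pics/c5.png',o)
E
```

```text
time_s: 48.88
ee_pos: [0.5031, 0.3713, 0.1533]
tool_rot: [0.0, -0.06, 0.998, -0.0]
ft_force: [1.2, -0.7, -3.5]
opening: 0.0357
gripper_force: 50.0
time_s: 49.12
ee_pos: [0.5034, 0.3693, 0.153]
tool_rot: [-0.0, -0.06, 0.998, -0.001]
ft_force: [-0.0, -1.3, -3.6]
opening: 0.0355
gripper_force: 50.0
shift [3.3, 1.3, 147.5] roll units -0.02 az now 96.92 t 49.12 pos [0.5034, 0.3693, 0.153] tilt 0.09
[[0.66826436 0.37404571 0.15      ]]
```

View pics/c5.png

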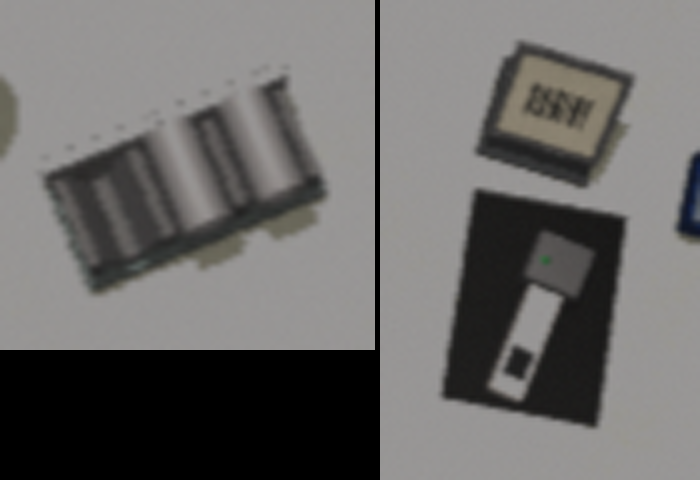

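The scanner is centred on its mat (origin near (540,303) in the crop, mat centre (535,305)) and both sleeves lie in their cradles. I'll lay the gauge down.

```bash
python3 -m creep '[[[1,0,30,0,0.2],[2,0,65,0,0.2],[3,0,95,0,0.2],[3,0,120,0,0.2],[3,0,135,0,0.2],[3,0,143,0,0.2],[3,0,147,0,0.2],[3,0,147,0,0.2]]]' 50; python3 -m creep '[[[0,0,0.5,0,0.2],[0,0,0.5,0,0.2],[0,0,0.5,0,0.6],[0,0,0.5,0,0.9],[0,0,0.5,0,0.9],[0,0,0.5,0,0.9],[0,0,0.5,0,0.9]]]' 50
```

```text
time_s: 50.18
ee_pos: [0.5008, 0.3705, 0.007]
tool_rot: [0.0, -0.061, 0.998, 0.0]
ft_force: [1.0, -0.3, -2.9]
opening: 0.0357
gripper_force: 50.0
time_s: 51.05
ee_pos: [0.5005, 0.3704, 0.0061]
tool_rot: [0.0, -0.061, 0.998, 0.0]
ft_force: [0.4, 0.9, -0.1]
opening: 0.075
gripper_force: 0.0
```

```bash
python3 -m creep '[[[0,0,-30,0,1],[0,0,-80,0,1],[0,0,-140,0,1],[0,0,-200,0,1],[0,0,-250,0,1],[0,0,-280,0,1]]]' 50; python3 -m creep '[[[60,60,0,0,1],[120,120,0,0,1],[150,180,0,0,1],[150,180,0,0,1],[150,180,0,0,1],[150,180,0,0,1]]]' 50
python3 - <<'E'
from h import *
read_camera('top'); im=read_camera('top'); cv2.imwrite('pics/top3.png',im[120:290,150:490])
cv2.imwrite('pics/c6.png',cv2.resize(im[120:290,150:490],(800,400),interpolation=cv2.INTER_CUBIC)); print(sense()['qvel'].round(3))
E
```

```text
time_s: 51.8
ee_pos: [0.501, 0.3705, 0.2891]
tool_rot: [0.001, -0.061, 0.998, 0.001]
ft_force: [0.9, 0.8, -1.0]
opening: 0.0869
gripper_force: 0.0
time_s: 52.55
ee_pos: [0.3305, 0.5303, 0.286]
tool_rot: [0.0, -0.06, 0.998, -0.0]
ft_force: [0.5, 0.2, 0.0]
opening: 0.0869
gripper_force: 0.0
[ 0.005 -0.003 -0.001 -0.001 -0.001 -0.001 -0.002]
```

View pics/c6.png

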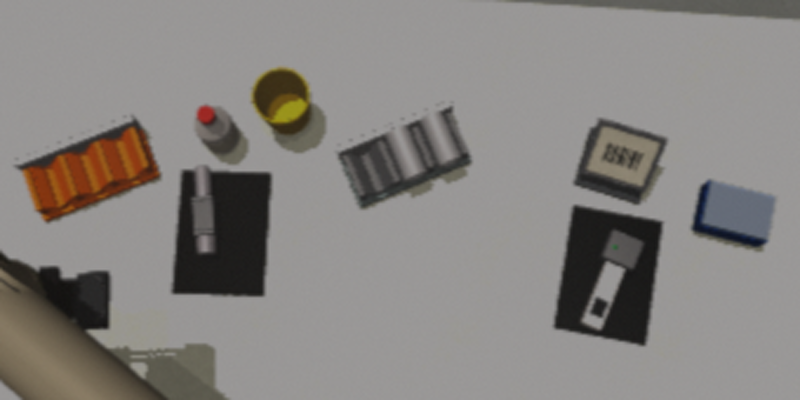

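The gauge seems to have been nudged: its centre is at (203,213) against a mat centre of (223,233). I'll check it against the limits.

Run:
```python
from h import *
f=lambda u,v:(150+u*340/800,120+v*170/400)
g=unproj('top',[f(203,214)],.021)[0]
c=unproj('top',[f(*p) for p in((183,171),(271,173),(264,295),(173,293))],.003); m=c.mean(0); a=np.arctan2(*(c[0]-c[3])[[1,0]])
d=g-m; print(g.round(3),m.round(3),np.degrees(a),'along',d[0]*np.cos(a)+d[1]*np.sin(a),'across',-d[0]*np.sin(a)+d[1]*np.cos(a))
```

```text
[0.529 0.403 0.021] [0.502 0.369 0.003] 2.1510162405800113 along 0.028085139369724364 across 0.03328632767192778
```

The gauge is 28 mm along and 33 mm across from the mat centre, well inside the 85/62 mm limits. It lies flat, nothing is touching the robot, and the bystanders are in place. Handing in.

```bash
python3 -c "
from station import *
print(close_job())"
```

```text
the job is handed in; nothing more can be done
None
```

I handed the job in without seeing a verdict: the barcode was held in view for about 1.5 s; the middle and right sleeves (the left one is absent) each took the go end fully home and refused the no-go end at about 9 N; the gauge and scanner are back on their mats, the gauge about 30 mm off centre each way after being knocked but inside the limits.

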